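# Undock a control module and show its connector to the inspection camera

## Task

Wind the test dock's handwheel counter-clockwise until the plug carriage is fully back against its stop, then lift the freed control module out of the nest and hold it up to the inspection camera: cover up, level from side to side, its connector face square to the lens and centred on the lens axis at the focus distance, 90 mm in front of the lens. Finish while holding it there, still, in the gripper alone. Do not disturb the camera or the other things on the bench.

Things in the scene. Friction and masses are not known exactly. Their poses are not given: they have to be found in the camera images.
- dock: Fixed test dock, dark steel base plate 345 x 100 mm (from x = -155 to +190), 12 thick; origin at table level. Its x axis runs lengthwise from the module nest (centre at x = -91) past the plug carriage and stop plate (x = 64.5 to 78.5, 64 high) to the grey gear housing with the handwheel (axis at x = +130). z up.
- nest_floor (a point): Centre of the nest's floor under the module's body, 35 mm above the table. The nest is an aluminium plinth 48 mm wide, narrower than the module, so the module's 60 mm wide sides overhang it. Its lugs (7 mm above the floor at the four side corners, leaving 70 mm free between them along each side, and 13 mm above the floor at the tail) locate the module; it lifts straight up once the carriage is back.
- carriage (a joint): Plug carriage of the dock, a dark block with a grey hood, slide position in m along the dock's +x. Near 0: hood caps the module's connector nose (it overlaps the 20 mm nose by 18 mm at 0, so the module cannot be lifted). 0.042: its block touches the stop plate. Starts between 0 and 0.009. Driven by the handwheel only: 6 mm per rad of wheel. It stays where it is left.
- wheel (a joint): Handwheel angle in rad about the vertical axis, growing counter-clockwise seen from above; carriage = 0.006 x angle, so 7.0 rad brings the carriage to its stop. Starts between 0 and 1.5. Turns with about 0.1 N m (2 N at the crank knob).
- wheel_centre (a point): Centre of the steel handwheel, on its vertical axis, 76 mm above the table (rim's mid-height). Rim 122 mm over all with three spokes; hub 32 mm diameter, ending 8 mm above this point.
- crank_top (a point): Top centre of the black crank knob, upright on the wheel rim 55 mm from the wheel's axis, 122 mm above the table. The knob is 38 mm tall, 14 mm thick at the foot, 19 mm near the top, and spins freely about its own upright axis, so it can be held firmly with a constant gripper direction while the wheel is wound. At wheel angle 0 it lies towards the dock's +x from the wheel's axis.
- module: The control module to present: black plastic box 100 (x) x 60 (y) x 25 (z) mm with grey ribs on its cover, about 0.2 to 0.35 kg, and a connector nose on its +x end, 20 long, 44 wide, 18 high. Starts in the dock's nest with its axes parallel to the dock's (nose to the dock's +x). Origin: centre of the body's underside (centre of the 100 mm box, nose not counted); z up through the cover.
- module_face (a point): Centre of the connector face (end of the nose, with brass pins), at x = 70, y = 0, z = 12.5 mm in the module's frame.
- stand: Fixed camera stand: base plate 130 x 120 mm, steel post 20 mm diameter and 299 mm tall, standing 75 mm behind the camera's tilt axis; origin on the table right under the middle of the tilt axis, x axis pointing where the camera looks (horizontally).
- cam_head: Inspection camera, aluminium box 50 x 46 x 46 mm with a short black lens, on a tilt axis 260 mm above the table. Origin on the tilt axis; its x axis is the lens axis and points where the camera looks, between 0.2 and 0.5 rad below level; y is level; z is up from the camera's top.
- cam_lens (a point): Centre of the lens front, 35 mm along the camera's x from the tilt axis.
- cam_view (a point): The focus point: on the lens axis, 90 mm in front of the lens. The centre of the module's connector face belongs here, the nose pointing straight at the lens (module x opposite to the camera's x).
- coil_a: Bystander: black ignition coil lying down, a 22 mm thick stem with a 40 x 30 x 26 mm head, 137 mm long over all. Origin on the table under the stem.
- coil_b: Bystander: a second ignition coil, the same.
- spare: Bystander: another, larger flat control module, black, 135 x 100 x 28 mm, with two grey noses, lying on the bench. Not the one to present.
- tape: Bystander: roll of tape, 96 mm diameter, 24 high.
- meter: Bystander: hand-held multimeter lying flat, 150 x 78 x 34 mm.
- driver: Bystander: screwdriver lying on the bench.
- plug: Bystander: loose connector shell, about 50 x 38 x 22 mm.
- bolts: Bystander: open tray of bolts, 120 x 90 x 35 mm.
Things that resemble listed ones, but are neither listed nor needed, are in the scene too. What is shaped like the module but orange is not meant.

How it is judged:
By the outcome, as a careful person would: the job done as asked, in the order asked, and still so for the second after the job is handed in, while the arm keeps its last pose, push and grip.
It also fails if it takes over 64 s, if anything falls off the work surface, if the arm or the gripper's body presses on something with over 40 N, if the wrist force passes 120 N, or if a joint passes its speed limit or range.

## Robot

A 6-joint arm with a two-finger parallel gripper is mounted at the origin on the work surface. World frame = base frame: x ahead of the robot, y to its left, z up, the work surface at z = 0. Lengths are in m, angles in rad, forces in N, time in s.
With the tool pointing down it reaches from about 0.3 to 0.825 m from the base axis. Payload 5.4 kg.
Tool frame: the origin (TCP) lies on the front face of the gripper's body, between the roots of the fingers; the fingertips stand 88 mm ahead of it and the grasp point (between the pads) lies 69 mm ahead of it (arm.pinch_z is the distance from the TCP to the grasp point, in m); z points along the fingers, y is the direction in which the jaws open and shut (so a half turn about z gives the same grasp; the last joint's range is limited). The gripper opens to 92 mm and grips with 3 to 60 N. Pads are 20 mm wide; open, the fingers measure 128 mm over their backs; the gripper's body (75 mm by 189 mm) begins 69 mm behind the grasp point.
Start: joints at [1.055, 0.158, 1.597, -0, 1.386, -0.21], TCP at [0.173, 0.548, 0.303] pointing down, gripper open.
Joint ranges: [-2.91, 2.91], [-0.94, 2.29], [0.18, 2.7], [-1.29, 4.43], [0.17, 2.64], [-3, 3]. Speed limits (rad/s): [2.57, 2.57, 3.14, 3.14, 3.14, 3.14].

## Interface

Orientations are given as a unit quaternion [x, y, z, w].
In Python, from rig import arm gives the robot as it stands.
- The arm moves only by the shell command python3 -m pendant 'ROWS' [OPENING] [FORCE]. ROWS is JSON, a list of rows, each an object of numbers: "tx", "ty", "tz": the shift along the tool's x, y, z in m; "ax", "ay", "az": the turn, a rotation vector about the tool's x, y, z in rad. A call has 1 to 12 rows; each row is the pose to reach, as a shift and turn from the pose commanded when the call began, along the tool's axes at that moment; what a row does not reach only later rows make up. A row lasts 1/8 s, in which the tool goes at most 62.5 mm and 10.7 degrees, less where a joint would pass 70% of its speed; a pose out of reach is approached as far as the arm can. A call with a gripper value outside its range is refused whole. OPENING is the opening, from -1 (shut) to 1 (fully open), set as the call begins (- or left out, the last holds). The fingers move at their own pace and stop on an object; FORCE is the grip in N (left out, the last holds). Time passes only in rows, so rows that repeat a pose let the fingers close. It gives the time, the measured TCP pose, the force and the opening at its end, in the units of the state.
- arm.state(): the state, without advancing time (a new reading comes with each control period).
- arm.get_image(name): name is "side" or "top"; returns (picture, depth): 384x512x3 uint8, red, green, blue; 384x512 float32, m along the optical axis (not along the pixel's ray), 0 where there is no reading.
- arm.get_calibration(name): a dict with "camera_matrix" (3x3 intrinsics, pixels), "camera_from_world" (4x4, takes a point from world to camera coordinates). Camera axes: x right, y down, z forward; pixel columns grow to the right and rows downward; lengths in m; the calibration is good to about 2 mm. A picture is of the moment at which its call begins. get_calibration takes no time and is no camera call.
- arm.sign_off(): hands the job in, once; it reports no verdict.
Trained networks look in the newest picture that a camera, given by its name, has taken for a name from the list of things; names that differ only in an ending like _2 or _b are one class to them, and where a whole thing is asked for, a point or a joint stands for the part that bears it (a point fixed in the world has none). Each returns a list of dicts, best first, with "p" (0 to 1); they miss things now and then, are a little off and sometimes report something else, mostly with a low value. They report only what shows in the picture. A call takes as long as a camera call. They do not tell look-alikes from the thing itself.
- arm.silhouettes(camera, thing): "pixels" (384x512 bool, what is visible of it) and "box" ([left, top, width, height] in pixels, round what is visible of it).
- arm.tip_of(camera, thing): "at" ([row, column] in pixels: a listed point, or the origin of a listed thing).
The state is a dict: "clock": time; "q": joint angles; "qvel": joint speeds; "effort": joint torques, N m; "tcp_pos": TCP position; "tool_rot": TCP orientation; "ft_force": force on the tool from outside, world axes, zero at the start; "moment": the same for the moment, N m; "grip_width": finger opening in m.
Only numpy, scipy, OpenCV 4.12 (cv2) and the standard library are available. Lean on these libraries where they do the work, as an engineer would, in place of code of your own. Each camera call takes 0.05 s, during which the arm holds its last target.

## Working session

There is one attempt and no reset: what is moved stays moved. The work goes in short steps, Python scripts to look and compute and a shell command to move; the robot and the scene stay as the last step left them, time stands still between calls to the robot, and variables do not carry over. Pictures are saved under pics/ and viewed, and the job is handed in when it is done.

```bash
ls; mkdir -p pics
cat > h.py <<'E'
import numpy as np, cv2
from rig import arm
def save(n,img): cv2.imwrite('pics/'+n,cv2.cvtColor(img,cv2.COLOR_RGB2BGR))
def cal(c):
    d=arm.get_calibration(c); return np.array(d['camera_matrix']),np.array(d['camera_from_world'])
def unproj(c,rc,depth):
    K,T=cal(c); r,cc=rc
    p=np.linalg.inv(K)@np.array([cc,r,1.])*depth
    return np.linalg.inv(T)[:3]@np.r_[p,1]
def onplane(c,rc,z):
    K,T=cal(c); r,cc=rc; Ti=np.linalg.inv(T)
    d=Ti[:3,:3]@np.linalg.inv(K)@np.array([cc,r,1.]); o=Ti[:3,3]
    return o+d*(z-o[2])/d[2]
def proj(c,P):
    K,T=cal(c); p=K@(T[:3]@np.r_[P,1]); return p[1]/p[2],p[0]/p[2]
E
python3 - <<'E'
from h import *
for c in ['side','top']:
    im,d=arm.get_image(c); save(c+'0.png',cv2.resize(im,(800,600))); np.save(c+'0d.npy',d); np.save(c+'0i.npy',im)
    K,T=cal(c); print(c,K.round(1).tolist(),np.linalg.inv(T)[:3].round(3).tolist())
    for t in ['module','module_face','nest_floor','dock','wheel_centre','crank_top','cam_head','cam_lens','cam_view','stand','carriage']:
        print(c,t,[(np.round(x['at']).tolist(),round(x['p'],2)) for x in arm.tip_of(c,t)][:4])
print(arm.state())
E
```

```text
pics
side [[496.2, 0.0, 255.3], [0.0, 496.2, 184.8], [0.0, 0.0, 1.0]] [[-0.984, -0.14, 0.11, 0.429], [-0.177, 0.7, -0.692, 1.049], [0.02, -0.7, -0.714, 1.27]]
side module [([211.0, 318.0], 0.84), ([148.0, 271.0], 0.8), ([164.0, 320.0], 0.63)]
side module_face [([204.0, 332.0], 0.95), ([168.0, 336.0], 0.88), ([156.0, 272.0], 0.65)]
side nest_floor [([150.0, 274.0], 0.82), ([180.0, 228.0], 0.44)]
side dock [([174.0, 271.0], 0.93)]
side wheel_centre [([184.0, 271.0], 0.8), ([276.0, 225.0], 0.3)]
side crank_top [([182.0, 280.0], 0.57)]
side cam_head [([283.0, 242.0], 0.56), ([150.0, 270.0], 0.48)]
side cam_lens [([274.0, 244.0], 0.69), ([127.0, 275.0], 0.47)]
side cam_view [([220.0, 192.0], 0.39)]
side stand [([332.0, 240.0], 0.76)]Traceback (most recent call last):
  File "<stdin>", line 6, in <module>
ValueError: it knows: bolts, cam_head, cam_lens, cam_view, coil, crank_top, dock, driver, meter, module, module_face, nest_floor, plug, spare, stand, tape, wheel_centre
```

Run:
```python
from h import *
for c in ['top']:
    im,d=arm.get_image(c); save(c+'0.png',cv2.resize(im,(800,600))); np.save(c+'0d.npy',d); np.save(c+'0i.npy',im)
    K,T=cal(c); print(c,K.round(1).tolist(),np.linalg.inv(T)[:3].round(3).tolist())
    for t in ['module','module_face','nest_floor','dock','wheel_centre','crank_top','cam_head','cam_lens','cam_view','stand']:
        print(c,t,[(np.round(x['at']).tolist(),round(x['p'],2)) for x in arm.tip_of(c,t)][:4])
print(arm.state())
```

```text
top [[414.7, 0.0, 254.4], [0.0, 414.7, 192.6], [0.0, 0.0, 1.0]] [[-0.015, -0.983, 0.184, 0.385], [-1.0, 0.017, 0.008, -0.046], [-0.011, -0.184, -0.983, 1.293]]
top module [([266.0, 280.0], 0.67), ([262.0, 354.0], 0.59), ([198.0, 358.0], 0.56)]
top module_face [([281.0, 292.0], 0.89), ([200.0, 333.0], 0.84), ([285.0, 350.0], 0.59), ([196.0, 358.0], 0.38)]
top nest_floor [([195.0, 354.0], 0.65), ([198.0, 405.0], 0.19)]
top dock [([208.0, 326.0], 0.94)]
top wheel_centre [([208.0, 284.0], 0.93)]
top crank_top [([220.0, 276.0], 0.49)]
top cam_head [([200.0, 88.0], 0.61), ([202.0, 100.0], 0.48)]
top cam_lens [([202.0, 101.0], 0.57), ([208.0, 285.0], 0.38), ([196.0, 354.0], 0.37)]
top cam_view []
top stand [([217.0, 118.0], 0.83)]
{'clock': 1.1, 'q': array([ 1.05489237e+00,  1.58415025e-01,  1.59698716e+00, -2.23517611e-05,
        1.38623839e+00, -2.10090794e-01]), 'qvel': array([ 0.0004454 ,  0.00064637, -0.00044372,  0.00020168,  0.00146286,
        0.00102394]), 'effort': array([ 1.70520074e-03, -3.85579455e+01, -3.22370553e+01,  7.03094155e-02,
        3.06871219e-02, -4.45107077e-06]), 'tcp_pos': array([0.17312408, 0.54829645, 0.30269914]), 'tool_rot': array([ 1.52309414e-01,  9.88332860e-01, -2.63016564e-05,  1.76169833e-06]), 'ft_force': array([-0.14224369,  0.08734608, -0.94647534]), 'moment': array([-0.02811422,  0.02685721, -0.00682806]), 'grip_width': 0.09194664920516685}
```

View pics/side0.png

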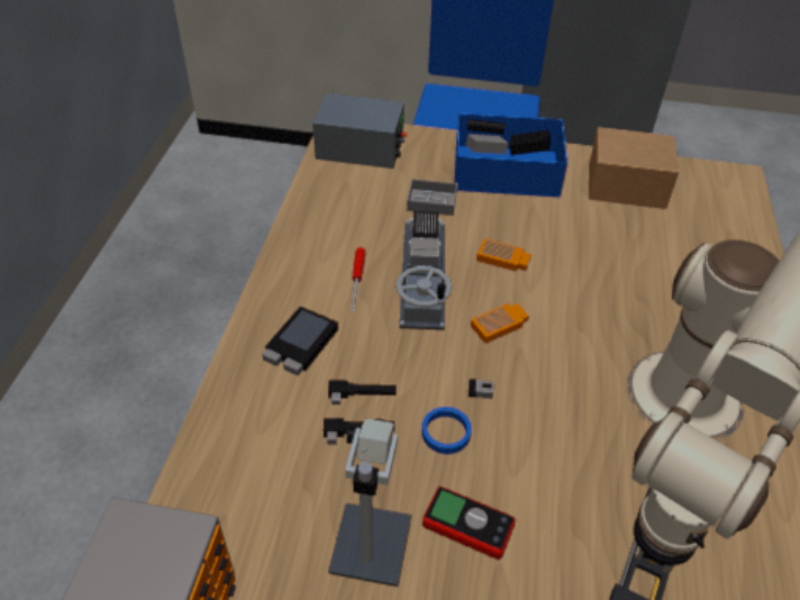

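View pics/top0.png

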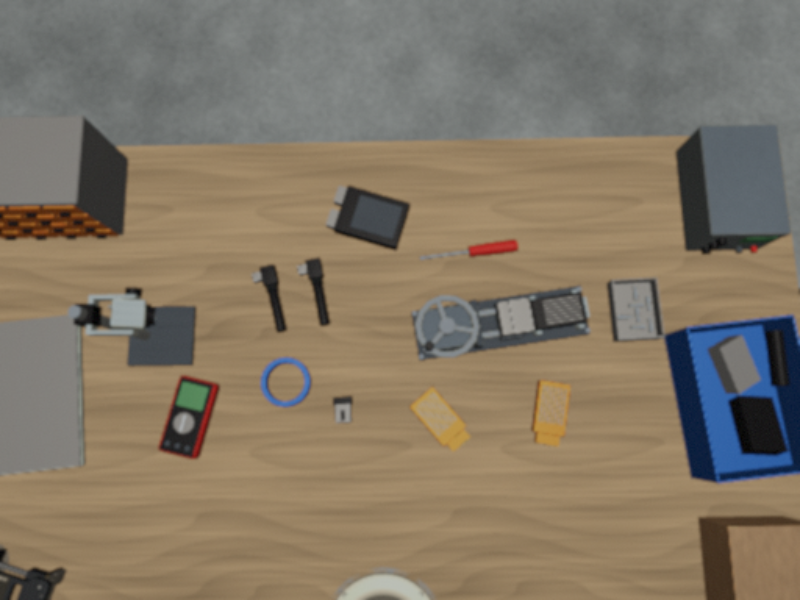

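Run:
```python
from h import *
t=np.load('top0i.npy'); s=np.load('side0i.npy')
a=cv2.resize(t[175:240,255:385],(780,390),interpolation=cv2.INTER_CUBIC)
b=cv2.resize(s[115:215,240:310],(420,600),interpolation=cv2.INTER_CUBIC)
save('dock_top.png',a); save('dock_side.png',b)
c=cv2.resize(t[175:240,40:130],(540,390),interpolation=cv2.INTER_CUBIC)
d=cv2.resize(s[255:380,195:275],(384,600),interpolation=cv2.INTER_CUBIC)
o=np.zeros((600,540+384,3),np.uint8); o[:390,:540]=c;o[:,540:]=d
save('cam0.png',cv2.resize(o,(800,520)))
```

```text
(no output)
```

View pics/dock_top.png

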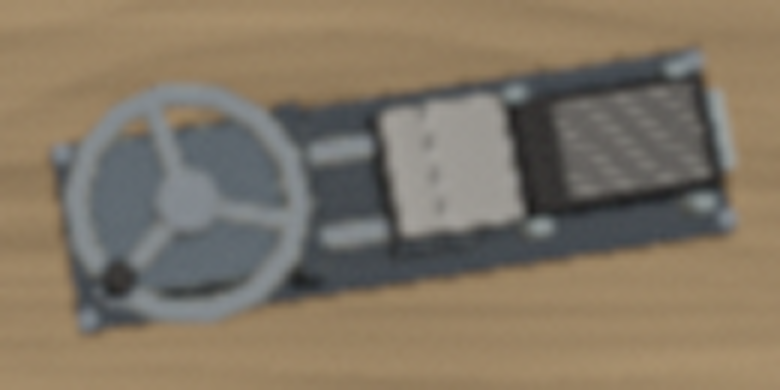

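View pics/dock_side.png

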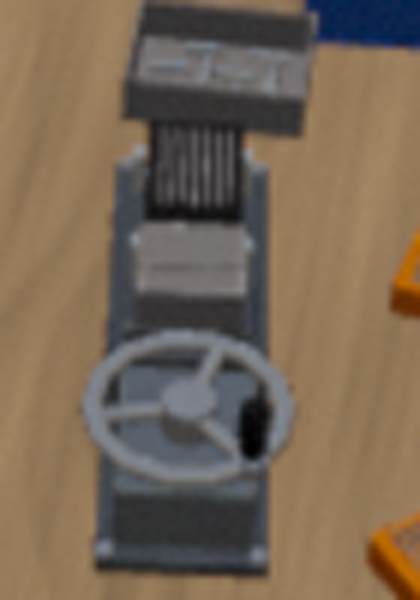

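View pics/cam0.png

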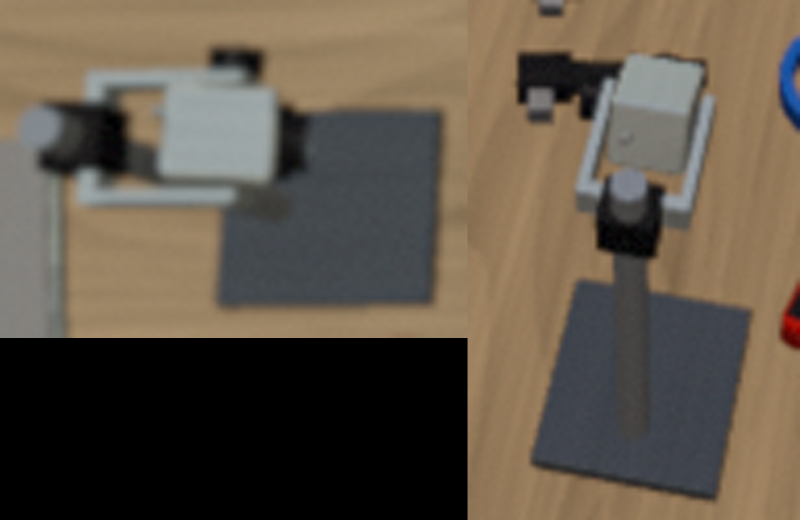

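Run:
```python
from h import *
d=np.load('top0d.npy')
cs=[(183,371.7),(213.7,377.5),(230.3,269.2),(199.2,263.7)]
P=np.array([onplane('top',c,0.012) for c in cs])
print(P.round(4)); L=[np.linalg.norm(P[i]-P[(i+1)%4]) for i in range(4)]; print(L)
m=P.mean(0)
u=(P[2]+P[3]-P[0]-P[1])/2; print('yaw',np.arctan2(u[1],u[0]), 'origin',m-u/np.linalg.norm(u)*0.0175)
# networks again both cams
for c in ['top','side']:
    arm.get_image(c)
    for t in ['dock','module','stand','cam_head']:
        for x in arm.silhouettes(c,t)[:3]:
            ys,xs=np.nonzero(x['pixels']); print(c,t,round(x['p'],2),x['box'],len(ys))
            if t in('dock','stand','cam_head'): np.save(f'm_{c}_{t}.npy',x['pixels']) if not __import__('os').path.exists(f'm_{c}_{t}.npy') else 0
# cues
for c,t,z in [('top','wheel_centre',.076),('side','wheel_centre',.076),('top','crank_top',.122),('side','crank_top',.122),('top','dock',0),('side','dock',0),('top','nest_floor',.035),('side','nest_floor',.035),('top','stand',0),('side','stand',0),('top','cam_head',.26),('side','cam_head',.26)]:
    r=arm.tip_of(c,t)
    if r: print(c,t,onplane(c,r[0]['at'],z).round(4),r[0]['p'])
# depth of wheel area
for rc in [(208,284),(221,275),(195,352),(192,300)]:
    rc=(int(rc[0]),int(rc[1])); print(rc,unproj('top',rc,d[rc]).round(4))
```

```text
[[ 0.6493 -0.4052  0.012 ]
 [ 0.5518 -0.4167  0.012 ]
 [ 0.5056 -0.0796  0.012 ]
 [ 0.6033 -0.0645  0.012 ]]
[np.float64(0.098232955450196), np.float64(0.34020860885847737), np.float64(0.09888790060811188), np.float64(0.3438460468239253)]
yaw 1.7060350578068517 origin [ 0.57984954 -0.25882558  0.012     ]
top module 0.92 [341.8, 240.9, 26.6, 45.4] 817
top module 0.84 [266.5, 246.4, 33.5, 40.5] 752
top module 0.83 [338.8, 186.7, 37.3, 26.1] 690
top stand 0.69 [266.9, 190.1, 40.1, 40.2] 636
top stand 0.64 [44.7, 185.3, 80.8, 47.2] 2466
top stand 0.33 [318.8, 193.7, 22.5, 20.2] 511
top cam_head 0.81 [72.0, 191.9, 27.6, 19.4] 495
top cam_head 0.52 [264.5, 183.3, 116.7, 46.3] 2959
side dock 0.72 [251.5, 141.6, 35.8, 68.8] 1796
side dock 0.45 [261.0, 136.3, 21.5, 15.7] 280
side module 0.83 [303.9, 151.5, 37.8, 20.7] 493
side module 0.73 [304.9, 197.2, 32.2, 20.0] 519
side module 0.72 [209.4, 240.3, 44.3, 16.0] 396
side stand 0.64 [208.0, 266.7, 58.2, 106.2] 3492
side stand 0.34 [230.7, 268.6, 24.5, 25.7] 559
side cam_head 0.94 [227.6, 266.8, 26.2, 32.0] 565
side cam_head 0.28 [168.7, 201.4, 50.7, 34.8] 1230
top wheel_centre [ 0.5629 -0.1199  0.076 ] 0.93
side wheel_centre [ 0.5613 -0.1137  0.076 ] 0.96
top crank_top [0.5449 0.3532 0.122 ] 0.6
side crank_top [ 0.5897 -0.3782  0.122 ] 0.6
top dock [ 0.5748 -0.2528  0.    ] 0.8
side dock [ 0.5764 -0.2486  0.    ] 0.6
top nest_floor [ 0.5967 -0.3521  0.035 ] 0.64
side nest_floor [ 0.5821 -0.3286  0.035 ] 0.78
top stand [0.5656 0.3934 0.    ] 0.95
side stand [0.5687 0.3856 0.    ] 0.73
top cam_head [0.5696 0.3939 0.26  ] 0.67
side cam_head [0.565  0.3958 0.26  ] 0.94
(208, 284) [ 0.5636 -0.1226  0.0853]
(221, 275) [ 0.521  -0.0936  0.1246]
(195, 352) [ 0.6036 -0.3302  0.0594]
(192, 300) [ 0.6268 -0.1802 -0.0012]
```

```bash
cat >> h.py <<'E'
def cloud(c,d):
    K,T=cal(c); v,u=np.nonzero(d>0); z=d[v,u]
    p=np.stack([(u-K[0,2])/K[0,0]*z,(v-K[1,2])/K[1,1]*z,z,np.ones_like(z)])
    return (np.linalg.inv(T)[:3]@p).T,v,u
E
python3 - <<'E'
from h import *
from scipy.optimize import least_squares
for c in ['top','side']:
    d=np.load(c+'0d.npy'); P,v,u=cloud(c,d)
    w=(np.hypot(P[:,0]-.5625,P[:,1]+.122)<.08)
    # rim pts
    r=w&(P[:,2]>.068)&(P[:,2]<.092); Q=P[r]; 
    rr=np.hypot(Q[:,0]-.5625,Q[:,1]+.122); Q=Q[rr>.035]
    f=least_squares(lambda x:np.hypot(Q[:,0]-x[0],Q[:,1]-x[1])-x[2],[.5625,-.122,.055],loss='soft_l1',f_scale=.003)
    print(c,'rim',len(Q),f.x.round(4),'z',np.median(Q[:,2]),)
    k=w&(P[:,2]>.1); print(' knob',k.sum(),P[k].mean(0).round(4),P[k].max(0).round(4), np.c_[P[k],v[k],u[k]].round(3)[:30].tolist() if c=='top' else '')
    t=(P[:,2]<.004)&(P[:,2]>-.02)&(P[:,0]>.4)&(P[:,0]<.7)&(P[:,1]>-.4)&(P[:,1]<.3); print(' table z',np.median(P[t,2]))
    m=(abs(P[:,0]-.592)<.06)&(abs(P[:,1]+.34)<.08)&(P[:,2]>.052)&(P[:,2]<.068)
    Q=P[m]; print(' module',len(Q),Q[:,2].mean(),Q[:,:2].mean(0)); 
    (cx,cy),(a,b),ang=cv2.minAreaRect(Q[:,:2].astype(np.float32)*1000); print(cx,cy,a,b,ang)
    n=(abs(P[:,0]-.575)<.06)&(abs(P[:,1]+.25)<.06)&(P[:,2]>.06);Q=P[n];print(' hood/blk',len(Q),np.percentile(Q[:,2],[5,50,95]),cv2.minAreaRect(Q[:,:2].astype(np.float32)*1000))
E
```

```text
top rim 486 [ 0.5627 -0.1275  0.0538] z 0.08083654063553258
 knob 34 [ 0.5215 -0.0917  0.1203] [ 0.5309 -0.0852  0.1253] [[0.531, -0.089, 0.114, 218.0, 273.0], [0.53, -0.091, 0.124, 218.0, 274.0], [0.53, -0.094, 0.118, 218.0, 275.0], [0.528, -0.086, 0.117, 219.0, 272.0], [0.527, -0.088, 0.12, 219.0, 273.0], [0.527, -0.091, 0.122, 219.0, 274.0], [0.527, -0.094, 0.125, 219.0, 275.0], [0.527, -0.097, 0.119, 219.0, 276.0], [0.524, -0.085, 0.121, 220.0, 272.0], [0.524, -0.088, 0.124, 220.0, 273.0], [0.524, -0.091, 0.121, 220.0, 274.0], [0.524, -0.094, 0.121, 220.0, 275.0], [0.524, -0.096, 0.125, 220.0, 276.0], [0.524, -0.099, 0.122, 220.0, 277.0], [0.521, -0.085, 0.122, 221.0, 272.0], [0.522, -0.088, 0.12, 221.0, 273.0], [0.521, -0.091, 0.123, 221.0, 274.0], [0.521, -0.094, 0.125, 221.0, 275.0], [0.521, -0.097, 0.123, 221.0, 276.0], [0.521, -0.099, 0.124, 221.0, 277.0], [0.519, -0.085, 0.118, 222.0, 272.0], [0.518, -0.088, 0.124, 222.0, 273.0], [0.518, -0.091, 0.124, 222.0, 274.0], [0.519, -0.094, 0.121, 222.0, 275.0], [0.519, -0.097, 0.119, 222.0, 276.0], [0.519, -0.1, 0.117, 222.0, 277.
[... 245 characters left out ...]
591.5144653320312 -325.92767333984375 64.34902954101562 142.64529418945312 8.55073070526123
 hood/blk 522 [0.06120574 0.06873601 0.0730336 ] ((578.463134765625, -248.06802368164062), (70.09974670410156, 135.38592529296875), 14.442963600158691)
side rim 334 [ 0.5606 -0.1251  0.0541] z 0.08083309748386514
 knob 38 [ 0.5202 -0.0879  0.1158] [ 0.528  -0.0809  0.1258] 
 table z 0.00024247191831050507
 module 294 0.0614442362125945 [ 0.58991999 -0.34285333]
589.1867065429688 -332.6667175292969 59.764259338378906 143.96144104003906 7.986579895019531
 hood/blk 261 [0.06226145 0.06920909 0.07489741] ((575.3643798828125, -247.26922607421875), (68.33265686035156, 132.5614471435547), 15.524250030517578)
```

```bash
python3 - <<'E'
from h import *
for c in ['top','side']:
    D=[];I=[]
    for i in range(8):
        im,d=arm.get_image(c); D.append(np.where(d>0,d,np.nan)); I.append(im.astype(float))
    d=np.nanmedian(D,0); np.save(c+'1d.npy',np.nan_to_num(d)); np.save(c+'1i.npy',np.mean(I,0).astype(np.uint8))
    print(c,'noise',np.nanmedian(np.nanstd(D,0)))
    P,v,u=cloud(c,np.nan_to_num(d))
    m=(abs(P[:,0]-.567)<.09)&(abs(P[:,1]-.40)<.13)&(P[:,2]>.2)
    Q=P[m]; print(len(Q),Q.min(0),Q.max(0)); np.save('head_'+c+'.npy',np.c_[Q,v[m],u[m]])
E
python3 - <<'E'
import numpy as np
for c in ['top','side']:
    A=np.load(f'head_{c}.npy'); print(c)
    z=np.full((int(A[:,3].max()-A[:,3].min())+1,int(A[:,4].max()-A[:,4].min())+1),0)
    print('v0,u0',A[:,3].min(),A[:,4].min())
    for a in A: z[int(a[3]-A[:,3].min()),int(a[4]-A[:,4].min())]=round(a[2]*1000)
    for r in z: print(' '.join('%3d'%x if x else ' . ' for x in r))
E
```

```text
top noise 0.002505248
1154 [0.53106683 0.35591987 0.2000707 ] [0.60720871 0.47936071 0.30136438]
side noise 0.0045400946
1252 [0.52974423 0.36066614 0.20096061] [0.60575352 0.48199379 0.30092776]
top
v0,u0 184.0 43.0
 .   .   .   .   .   .   .   .   .   .   .   .   .   .   .   .   .   .   .   .   .   .   .   .   .   .   .   .   .   .   .   .   .   .   .   .   .  267 272 274 272 274 272 273 270 269 266 263  .   .   .   .   .   .   .   .   . 
 .   .   .   .   .   .   .   .   .   .   .   .   .   .   .   .   .   .   .   .   .   .   .   .   .   .   .   .   .   .   .   .   .   .   .   .   .  270 273 272 272 272 273 271 270 270 266 263  .   .   .   .   .   .   .   .   . 
 .   .   .   .   .   .   .   .   .   .   .   .   .   .   .   .   .   .   .   .   .   .   .   .   .   .   .   .   .   .   .   .   .   .   .   .   .  270 271 274 273 274 274 272 271 268 266 264  .   .   .   .   .   .   .   .   . 
 .   .   .   .   .   .   .   .   .   .   .   .   .   .   .   .   .   .   .   .   .   .   .   .   .   .   .   .   .   .   .   .   .   .   .   .   .  270 272 273 273 273 273 271 271 268 265 263  .   . 
[... 13258 characters left out ...]
   .   .   .   .   . 
 .   .   .   .   .   .   .   .   .  210 220 221 222 223 222 219 218 208  .   .   .   .   .   .   .   .   .   .   .   .   .   .   .   . 
 .   .   .   .   .   .   .   .   .  208 214 216 219 217 219 215 212 204  .   .   .   .   .   .   .   .   .   .   .   .   .   .   .   . 
 .   .   .   .   .   .   .   .   .  202 209 211 213 212 213 212 208  .   .   .   .   .   .   .   .   .   .   .   .   .   .   .   .   . 
 .   .   .   .   .   .   .   .   .   .  203 206 209 210 208 206 203  .   .   .   .   .   .   .   .   .   .   .   .   .   .   .   .   . 
 .   .   .   .   .   .   .   .   .   .   .  202 202 204 204 201  .   .   .   .   .   .   .   .   .   .   .   .   .   .   .   .   .   .
```

```bash
cat > fit.py <<'E'
from h import *
from scipy.optimize import least_squares
def RF(yaw,t):
    c,s=np.cos(yaw),np.sin(yaw); x=np.array([c*np.cos(t),s*np.cos(t),-np.sin(t)]); y=np.array([-s,c,0]); return np.stack([x,y,np.cross(x,y)],1)
def sdbox(p,h):
    q=abs(p)-h; return np.linalg.norm(np.maximum(q,0),axis=1)+np.minimum(q.max(1),0)
out=[]
T=np.load('head_top.npy')[:,:3]; S=np.load('head_side.npy')[:,:3]
for name,Q0 in [('top',T),('side',S),('both',np.r_[T,S])]:
    x=np.array([.567,.393,.26,-1.55,.3])
    for it in range(12):
        L=(Q0-x[:3])@RF(x[3],x[4]); d=sdbox(L,np.array([.025,.023,.023]))
        m=(abs(d)<(.008 if it<4 else .004))&(L[:,2]>-.02)&(L[:,0]>-.032)&((L[:,2]>.012)|(L[:,0]<-.02)|(abs(L[:,1])<.026))
        Q=Q0[m]
        f=least_squares(lambda x:sdbox((Q-x[:3])@RF(x[3],x[4]),np.array([.025,.023,.023])),x,loss='soft_l1',f_scale=.0015); x=f.x
    L=(Q0-x[:3])@RF(x[3],x[4])
    lens=(L[:,0]>.028)&(abs(L[:,1])<.025)&(abs(L[:,2])<.025)
    print(name,len(Q),x.round(4),'rms',np.sqrt(np.mean(f.fun**2)).round(4),'lens',lens.sum(),np.percentile(L[lens,0],[50,90,98]).round(4) if lens.any() else '',L[lens,1].min().round(4),L[lens,1].max().round(4), L[lens,2].max().round(4))
    # post
    pt=Q0[(Q0[:,2]>.297)]; 
    c=(pt[:,:2].max(0)+pt[:,:2].min(0))/2; print('post top',pt.mean(0).round(4),c, 'yaw from post',np.arctan2(*(x[:2]-c)[::-1]),np.linalg.norm(x[:2]-c))
E
python3 fit.py
```

```text
top 480 [ 0.5635  0.3972  0.2618 -1.5644  0.3845] rms 0.0011 lens 61 [0.0331 0.038  0.0386] -0.0191 0.015 0.0198
post top [0.5635 0.468  0.2997] [0.56359857 0.4687753 ] yaw from post -1.572764277111497 0.07160816345751128
side 557 [ 0.5629  0.3983  0.2622 -1.5851  0.3728] rms 0.0008 lens 7 [0.0305 0.0319 0.0331] -0.0084 0.0064 0.0196
post top [0.5623 0.4692 0.2995] [0.56258909 0.46890203] yaw from post -1.566294217847522 0.07060990673186716
both 1025 [ 0.5632  0.3982  0.2622 -1.5754  0.3786] rms 0.0009 lens 74 [0.0328 0.0389 0.0398] -0.0187 0.0156 0.0197
post top [0.5629 0.4686 0.2996] [0.5634622 0.4687753] yaw from post -1.5752127579172417 0.07056584389100211
```

```bash
cat > fit2.py <<'E'
from fit import *
import sys
print('----')
for c in ['top','side']:
    d=np.load(c+'1d.npy'); P,v,u=cloud(c,d)
    w=(np.hypot(P[:,0]-.5625,P[:,1]+.126)<.072)
    Q=P[w&(P[:,2]>.072)&(P[:,2]<.086)]; rr=np.hypot(Q[:,0]-.562,Q[:,1]+.126); Q=Q[(rr>.047)]
    f=least_squares(lambda x:np.hypot(Q[:,0]-x[0],Q[:,1]-x[1])-.056,[.5625,-.122],loss='soft_l1',f_scale=.003)
    H=P[w&(np.hypot(P[:,0]-.562,P[:,1]+.126)<.022)&(P[:,2]>.0815)]
    k=P[w&(P[:,2]>.117)]
    print(c,'rim',len(Q),f.x.round(4),'hub',len(H),((H.max(0)+H.min(0))/2).round(4),H.mean(0).round(4),'knob',len(k),((k.max(0)+k.min(0))/2).round(4),k.mean(0).round(4))
    m=P[(abs(P[:,0]-.592)<.05)&(P[:,1]<-.285)&(P[:,1]>-.42)&(P[:,2]>.054)&(P[:,2]<.066)]
    # fit module top rect: 100x60
    def fitrect(Q,x0,h):
        def res(x):
            cc,s=np.cos(x[2]),np.sin(x[2]); q=(Q[:,:2]-x[:2])@np.array([[cc,-s],[s,cc]])
            return None
        return cv2.minAreaRect(Q[:,:2].astype(np.float32)*1000)
    print('  module',len(m),m[:,2].mean(),fitrect(m,0,0))
    b=P[(P[:,2]>.007)&(P[:,2]<.018)&(P[:,0]>.45)&(P[:,0]<.7)&(P[:,1]>-.45)&(P[:,1]<-.04)]
    print('  base',len(b),cv2.minAreaRect(b[:,:2].astype(np.float32)*1000))
    n=P[(P[:,0]>.52)&(P[:,0]<.63)&(P[:,1]>-.31)&(P[:,1]<-.2)&(P[:,2]>.063)]
    print('  hood',len(n),np.percentile(n[:,2],[10,50,90]),cv2.minAreaRect(n[:,:2].astype(np.float32)*1000))
E
python3 fit2.py|sed '1,/----/d'
```

```text
top rim 445 [ 0.5626 -0.1274] hub 93 [ 0.5626 -0.1284  0.084 ] [ 0.5633 -0.128   0.0841] knob 29 [ 0.5227 -0.0923  0.1212] [ 0.5221 -0.0921  0.1219]
  module 683 0.060180383435804535 ((592.0003051757812, -339.1624755859375), (60.608638763427734, 116.0200424194336), 8.663698196411133)
  base 938 ((536.32080078125, -245.24307250976562), (186.65797424316406, 344.0965576171875), 8.021066665649414)
  hood 439 [0.06792033 0.06929882 0.07057412] ((581.8526611328125, -260.36041259765625), (63.863525390625, 60.63800811767578), 7.28336763381958)
side rim 297 [ 0.5607 -0.1249] hub 53 [ 0.5642 -0.1283  0.0846] [ 0.5615 -0.1273  0.0848] knob 21 [ 0.521  -0.0912  0.121 ] [ 0.5207 -0.0897  0.1218]
  module 276 0.06129280326874698 ((591.5992431640625, -349.1787109375), (59.616817474365234, 96.80660247802734), 8.298787117004395)
  base 426 ((535.4693603515625, -244.85430908203125), (183.59617614746094, 345.8733825683594), 7.7042012214660645)
  hood 233 [0.06774366 0.06994172 0.07149797] ((581.512451171875, -267.85992431640625), (61.66343688964844, 79.72057342529297), 8.382286071777344)
```

```bash
cat > rel.py <<'E'
# usage: rel.py x y z  yawjaw tilt   -> delta in tool axes. orientation: tool y=(cos,sin,0) jaw, tool z = down tilted
from h import *
import sys
from scipy.spatial.transform import Rotation as R
def delta(tcp,Rt,s=None):
    s=s or arm.state(); R0=R.from_quat(s['tool_rot']); 
    t=R0.inv().apply(np.array(tcp)-s['tcp_pos']); rv=(R0.inv()*R.from_matrix(Rt)).as_rotvec()
    return t,rv
def down(jaw):
    y=np.array([np.cos(jaw),np.sin(jaw),0]); z=np.array([0,0,-1.]); return np.stack([np.cross(y,z),y,z],1)
if __name__=='__main__':
    a=list(map(float,sys.argv[1:])); t,r=delta(a[:3],down(a[3])); print(t.round(4),r.round(4)); print(down(a[3]).round(3).tolist())
E
python3 rel.py .5215 -.091 .26 .14
python3 -m pendant '[{"tx":-0.016,"ty":-0.015,"tz":0.001,"az":0.034},{"tx":-0.047,"ty":-0.045,"tz":0.004,"az":0.1},{"tx":-0.089,"ty":-0.086,"tz":0.007,"az":0.19},{"tx":-0.131,"ty":-0.126,"tz":0.011,"az":0.28},{"tx":-0.173,"ty":-0.166,"tz":0.014,"az":0.37},{"tx":-0.215,"ty":-0.207,"tz":0.018,"az":0.46},{"tx":-0.257,"ty":-0.247,"tz":0.021,"az":0.55},{"tx":-0.299,"ty":-0.287,"tz":0.025,"az":0.64},{"tx":-0.341,"ty":-0.328,"tz":0.028,"az":0.73},{"tx":-0.383,"ty":-0.368,"tz":0.031,"az":0.82},{"tx":-0.425,"ty":-0.408,"tz":0.035,"az":0.91},{"tx":-0.462,"ty":-0.444,"tz":0.038,"az":0.99}]' 1
python3 rel.py .5215 -.091 .26 .14
```

```text
[-0.5247 -0.5048  0.0427] [ 0.    -0.     1.125]
[[-0.14, 0.99, 0.0], [0.99, 0.14, 0.0], [0.0, 0.0, -1.0]]
[-0.5247 -0.5048  0.0427] [ 0.    -0.     1.125]
[[-0.14, 0.99, 0.0], [0.99, 0.14, 0.0], [0.0, 0.0, -1.0]]invalid input at $[0]: expected keys tx, ty, tz, ax, ay, az
```

```bash
python3 -m pendant '[{"tx":-0.016,"ty":-0.015,"tz":0.001,"ax":0,"ay":0,"az":0.034},{"tx":-0.047,"ty":-0.045,"tz":0.004,"ax":0,"ay":0,"az":0.1},{"tx":-0.089,"ty":-0.086,"tz":0.007,"ax":0,"ay":0,"az":0.19},{"tx":-0.131,"ty":-0.126,"tz":0.011,"ax":0,"ay":0,"az":0.28},{"tx":-0.173,"ty":-0.166,"tz":0.014,"ax":0,"ay":0,"az":0.37},{"tx":-0.215,"ty":-0.207,"tz":0.018,"ax":0,"ay":0,"az":0.46},{"tx":-0.257,"ty":-0.247,"tz":0.021,"ax":0,"ay":0,"az":0.55},{"tx":-0.299,"ty":-0.287,"tz":0.025,"ax":0,"ay":0,"az":0.64},{"tx":-0.341,"ty":-0.328,"tz":0.028,"ax":0,"ay":0,"az":0.73},{"tx":-0.383,"ty":-0.368,"tz":0.031,"ax":0,"ay":0,"az":0.82},{"tx":-0.425,"ty":-0.408,"tz":0.035,"ax":0,"ay":0,"az":0.91},{"tx":-0.462,"ty":-0.444,"tz":0.038,"ax":0,"ay":0,"az":0.99}]' 1
python3 rel.py .5215 -.091 .26 .14
```

```text
clock: 4.5
tcp_pos: [0.4808, -0.0163, 0.2648]
tool_rot: [0.605, 0.796, 0.0, 0.0]
ft_force: [0.2, 0.6, 0.0]
grip_width: 0.0919
[-0.0829  0.0192  0.0048] [0.0007 0.0002 0.1313]
[[-0.14, 0.99, 0.0], [0.99, 0.14, 0.0], [0.0, 0.0, -1.0]]
```

```bash
python3 -m pendant '[{"tx":-0.045,"ty":0.01,"tz":0.003,"ax":0,"ay":0,"az":0.07},{"tx":-0.0855,"ty":0.0195,"tz":0.005,"ax":0,"ay":0,"az":0.135},{"tx":-0.0855,"ty":0.0195,"tz":0.005,"ax":0,"ay":0,"az":0.135},{"tx":-0.0855,"ty":0.0195,"tz":0.005,"ax":0,"ay":0,"az":0.135}]'
python3 rel.py .5215 -.091 .179 .14
python3 - <<'E'
from h import *
o=[]
for c in ['top','side']:
    im,d=arm.get_image(c); r,cc=map(int,proj(c,(.5215,-.091,.12))); o.append(cv2.resize(im[max(r-45,0):r+45,max(cc-45,0):cc+45],(390,390),interpolation=cv2.INTER_CUBIC)); print(c,r,cc)
save('k1.png',np.hstack(o))
E
```

```text
clock: 5.0
tcp_pos: [0.5217, -0.0906, 0.2595]
tool_rot: [0.656, 0.755, 0.0, -0.0]
ft_force: [-0.9, 0.1, -0.7]
grip_width: 0.092
[-0.0004 -0.0002  0.0805] [-0.0005 -0.0007  0.0005]
[[-0.14, 0.99, 0.0], [0.99, 0.14, 0.0], [0.0, 0.0, -1.0]]
top 221 274
side 182 281
```

View pics/k1.png

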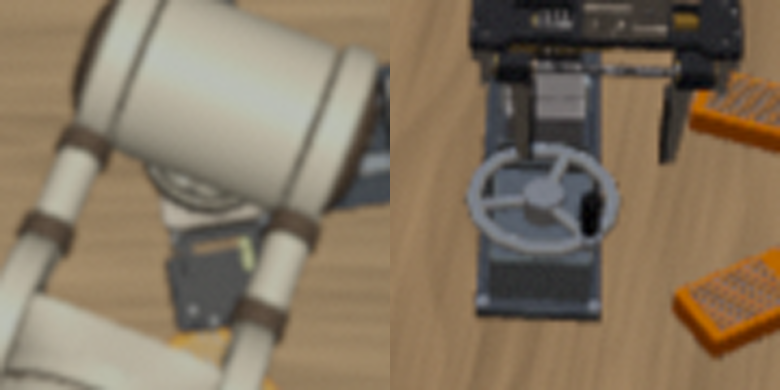

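```bash
python3 -m pendant '[{"tx":0,"ty":0,"tz":0.03,"ax":0,"ay":0,"az":0},{"tx":0,"ty":0,"tz":0.06,"ax":0,"ay":0,"az":0},{"tx":0,"ty":0,"tz":0.08,"ax":0,"ay":0,"az":0},{"tx":0,"ty":0,"tz":0.08,"ax":0,"ay":0,"az":0},{"tx":0,"ty":0,"tz":0.08,"ax":0,"ay":0,"az":0}]' 1
python3 -m pendant '[{"tx":0,"ty":0,"tz":0,"ax":0,"ay":0,"az":0},{"tx":0,"ty":0,"tz":0,"ax":0,"ay":0,"az":0},{"tx":0,"ty":0,"tz":0,"ax":0,"ay":0,"az":0},{"tx":0,"ty":0,"tz":0,"ax":0,"ay":0,"az":0},{"tx":0,"ty":0,"tz":0,"ax":0,"ay":0,"az":0},{"tx":0,"ty":0,"tz":0,"ax":0,"ay":0,"az":0}]' -1 20
python3 - <<'E'
from h import *
im,d=arm.get_image('side'); save('k2.png',cv2.resize(im[130:240,220:350],(780,660))[:600])
print(arm.state()['tcp_pos'],arm.state()['moment'])
E
```

```text
clock: 5.72
tcp_pos: [0.5224, -0.0908, 0.1808]
tool_rot: [0.656, 0.755, 0.0, 0.001]
ft_force: [-0.2, 0.4, 0.2]
grip_width: 0.092
clock: 6.48
tcp_pos: [0.522, -0.0912, 0.1797]
tool_rot: [0.656, 0.755, -0.0, -0.0]
ft_force: [0.1, 0.1, 0.0]
grip_width: 0.0342
[ 0.52198037 -0.09118488  0.17964221] [-0.0683476   0.06204509  0.0195762 ]
```

View pics/k2.png

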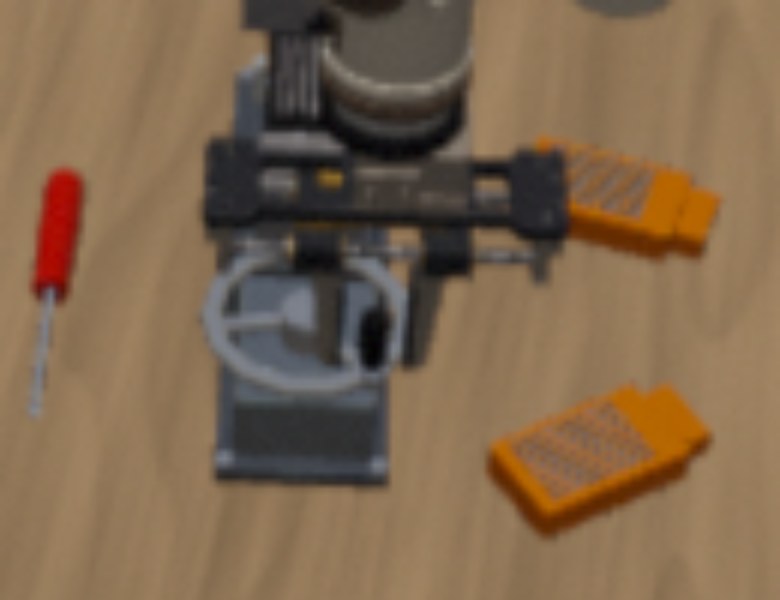

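Still closing (34 mm); knob sits between the jaws, at about (375,335). Continue closing.

```bash
python3 -m pendant '[{"tx":0,"ty":0,"tz":0,"ax":0,"ay":0,"az":0},{"tx":0,"ty":0,"tz":0,"ax":0,"ay":0,"az":0},{"tx":0,"ty":0,"tz":0,"ax":0,"ay":0,"az":0},{"tx":0,"ty":0,"tz":0,"ax":0,"ay":0,"az":0}]' -1 20
python3 - <<'E'
from h import *
print(arm.state()['tcp_pos'],arm.state()['ft_force'])
C=np.array([.562,-.127]); p=arm.state()['tcp_pos'][:2]; v=p-C; print(np.hypot(*v),np.arctan2(v[1],v[0])-1.711)
E
```

```text
clock: 7.02
tcp_pos: [0.5218, -0.0911, 0.1796]
tool_rot: [0.656, 0.755, -0.0, -0.0]
ft_force: [-2.2, 0.9, 1.0]
grip_width: 0.0175
[ 0.52181423 -0.09106894  0.17964784] [-2.15227034  0.89152537  1.03039087]
0.05390674528570559 0.7010335726989474
```

Run:
```python
import numpy as np
r=.0545
p=.70; 
for start in (.70,.70+3.42,.7+5.7):
    print('start',start,[(round(d,2),round(r*(np.cos(start+d)-np.cos(start)),4),round(-r*(np.sin(start+d)-np.sin(start)),4)) for d in ([.1]+list(np.arange(.4,3.5,.302)) if start<5 and start!=1 else np.arange(.1,1.01,.1))])
```

```text
start 0.7 [(0.1, np.float64(-0.0037), np.float64(-0.004)), (np.float64(0.4), np.float64(-0.017), np.float64(-0.0135)), (np.float64(0.7), np.float64(-0.0325), np.float64(-0.0186)), (np.float64(1.0), np.float64(-0.0489), np.float64(-0.0189)), (np.float64(1.31), np.float64(-0.0647), np.float64(-0.0143)), (np.float64(1.61), np.float64(-0.0783), np.float64(-0.0052)), (np.float64(1.91), np.float64(-0.0887), np.float64(0.0075)), (np.float64(2.21), np.float64(-0.0948), np.float64(0.0227)), (np.float64(2.51), np.float64(-0.096), np.float64(0.0391)), (np.float64(2.82), np.float64(-0.0924), np.float64(0.055)), (np.float64(3.12), np.float64(-0.0842), np.float64(0.0692)), (np.float64(3.42), np.float64(-0.0721), np.float64(0.0803))]
start 4.12 [(0.1, np.float64(0.0047), np.float64(0.0028)), (np.float64(0.4), np.float64(0.02), np.float64(0.0083)), (np.float64(0.7), np.float64(0.0364), np.float64(0.009)), (np.float64(1.0), np.float64(0.0522), np.float64(0.0047)), (np.float64(1.31), np.float64(0.0661), np.float64(-0.004)), (np.float64(1.61), np.float64(0.0767), np.float64(-0.0165)), (np.float64(1.91)
[... 264 characters left out ...]
, np.float64(-0.0897)), (np.float64(3.42), np.float64(0.0473), np.float64(-0.097))]
start 6.4 [(np.float64(0.1), np.float64(-0.0009), np.float64(-0.0054)), (np.float64(0.2), np.float64(-0.0023), np.float64(-0.0106)), (np.float64(0.3), np.float64(-0.0043), np.float64(-0.0157)), (np.float64(0.4), np.float64(-0.0067), np.float64(-0.0206)), (np.float64(0.5), np.float64(-0.0097), np.float64(-0.0252)), (np.float64(0.6), np.float64(-0.013), np.float64(-0.0295)), (np.float64(0.7), np.float64(-0.0168), np.float64(-0.0334)), (np.float64(0.8), np.float64(-0.021), np.float64(-0.0369)), (np.float64(0.9), np.float64(-0.0255), np.float64(-0.04)), (np.float64(1.0), np.float64(-0.0302), np.float64(-0.0426))]
```

```bash
python3 -m pendant '[{"tx":-0.0037,"ty":-0.004,"tz":0,"ax":0,"ay":0,"az":0},{"tx":-0.017,"ty":-0.0135,"tz":0,"ax":0,"ay":0,"az":0},{"tx":-0.0325,"ty":-0.0186,"tz":0,"ax":0,"ay":0,"az":0},{"tx":-0.0489,"ty":-0.0189,"tz":0,"ax":0,"ay":0,"az":0}]'
python3 - <<'E'
from h import *
s=arm.state(); C=np.array([.562,-.127]); v=s['tcp_pos'][:2]-C; print(np.hypot(*v),np.arctan2(v[1],v[0])%6.283-1.711,s['ft_force'],s['moment'],s['grip_width'])
im,d=arm.get_image('side'); save('k3.png',cv2.resize(im[130:240,220:350],(780,660))[:600])
E
```

```text
clock: 7.52
tcp_pos: [0.5097, -0.1435, 0.1796]
tool_rot: [0.656, 0.755, -0.0, -0.0]
ft_force: [1.1, 2.0, -0.8]
grip_width: 0.0173
0.05489932758882313 1.7363684618120023 [ 1.06436216  1.96120292 -0.75669975] [ 0.37980384 -0.13168401  0.04866336] 0.017308875893010497
```

View pics/k3.png

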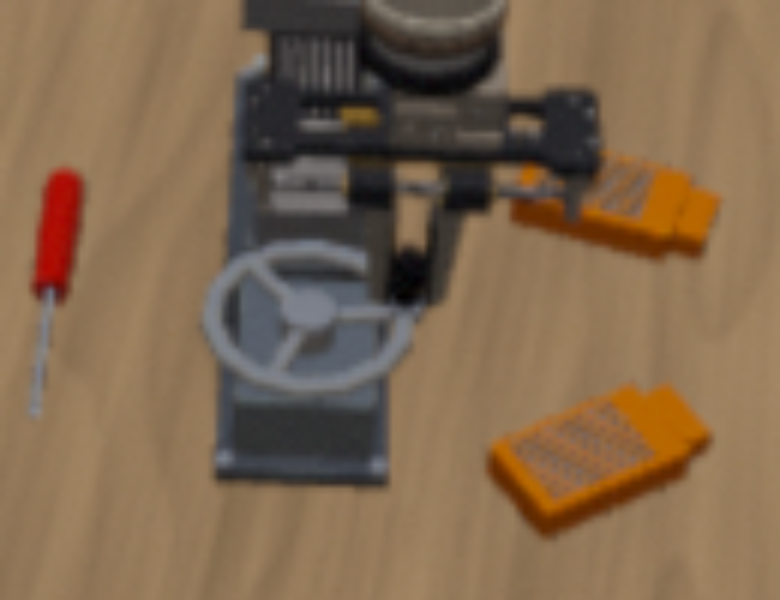

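Run:
```python
import numpy as np
r=.0545
for start,ds in ((1.705,np.arange(.3,3.61,.3)),(5.305,np.arange(.3,1.51,.3))):
    for d in ds: print(start,round(d,2),round(r*(np.cos(start+d)-np.cos(start)),4),round(-r*(np.sin(start+d)-np.sin(start)),4))
```

```text
1.705 0.3 -0.0156 0.0046
1.705 0.6 -0.0292 0.0136
1.705 0.9 -0.0395 0.0261
1.705 1.2 -0.0457 0.0412
1.705 1.5 -0.0471 0.0575
1.705 1.8 -0.0436 0.0734
1.705 2.1 -0.0356 0.0876
1.705 2.4 -0.0238 0.0988
1.705 2.7 -0.0092 0.106
1.705 3.0 0.0069 0.1085
1.705 3.3 0.023 0.1062
1.705 3.6 0.0377 0.0992
5.305 0.3 0.012 -0.011
5.305 0.6 0.0202 -0.0251
5.305 0.9 0.0239 -0.041
5.305 1.2 0.0227 -0.0572
5.305 1.5 0.0168 -0.0724
```

```bash
python3 -m pendant '[{"tx":-0.0156,"ty":0.0046,"tz":0,"ax":0,"ay":0,"az":0},{"tx":-0.0292,"ty":0.0136,"tz":0,"ax":0,"ay":0,"az":0},{"tx":-0.0395,"ty":0.0261,"tz":0,"ax":0,"ay":0,"az":0},{"tx":-0.0457,"ty":0.0412,"tz":0,"ax":0,"ay":0,"az":0},{"tx":-0.0471,"ty":0.0575,"tz":0,"ax":0,"ay":0,"az":0},{"tx":-0.0436,"ty":0.0734,"tz":0,"ax":0,"ay":0,"az":0},{"tx":-0.0356,"ty":0.0876,"tz":0,"ax":0,"ay":0,"az":0},{"tx":-0.0238,"ty":0.0988,"tz":0,"ax":0,"ay":0,"az":0},{"tx":-0.0092,"ty":0.106,"tz":0,"ax":0,"ay":0,"az":0},{"tx":0.0069,"ty":0.1085,"tz":0,"ax":0,"ay":0,"az":0},{"tx":0.023,"ty":0.1062,"tz":0,"ax":0,"ay":0,"az":0},{"tx":0.0377,"ty":0.0992,"tz":0,"ax":0,"ay":0,"az":0}]'
python3 - <<'E'
from h import *
s=arm.state(); C=np.array([.562,-.127]); v=s['tcp_pos'][:2]-C; print(np.hypot(*v),np.arctan2(v[1],v[0])%6.283-1.711,s['ft_force'],s['moment'],s['grip_width'])
im,d=arm.get_image('side'); save('k4.png',cv2.resize(im[130:240,220:350],(780,660))[:600])
E
```

```text
clock: 9.07
tcp_pos: [0.6025, -0.0901, 0.1797]
tool_rot: [0.656, 0.755, -0.0, 0.0]
ft_force: [-2.2, -4.8, 0.8]
grip_width: 0.0181
0.0548281838937063 -0.9716170055833264 [-2.18438834 -4.82175696  0.79466585] [-9.79398095e-01  5.06895531e-01  7.72743009e-04] 0.018053876336440535
```

View pics/k4.png

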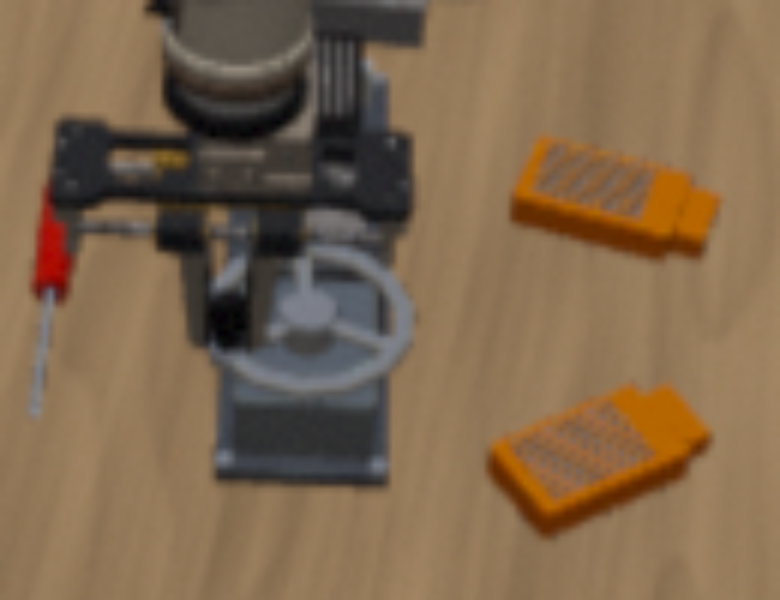

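```bash
python3 -m pendant '[{"tx":0.012,"ty":-0.011,"tz":0,"ax":0,"ay":0,"az":0},{"tx":0.0202,"ty":-0.0251,"tz":0,"ax":0,"ay":0,"az":0},{"tx":0.0239,"ty":-0.041,"tz":0,"ax":0,"ay":0,"az":0},{"tx":0.0227,"ty":-0.0572,"tz":0,"ax":0,"ay":0,"az":0},{"tx":0.0168,"ty":-0.0724,"tz":0,"ax":0,"ay":0,"az":0},{"tx":0.0168,"ty":-0.0724,"tz":0,"ax":0,"ay":0,"az":0}]'
python3 - <<'E'
from h import *
s=arm.state(); C=np.array([.562,-.127]); v=s['tcp_pos'][:2]-C; print(np.hypot(*v),np.arctan2(v[1],v[0])%6.283-1.711,s['ft_force'],s['moment'],s['grip_width'])
r=.0545;start=6.805
for d in np.arange(.05,.45,.05): print(start,round(d,2),round(r*(np.cos(start+d)-np.cos(start)),4),round(-r*(np.sin(start+d)-np.sin(start)),4))
E
```

```text
clock: 9.88
tcp_pos: [0.5281, -0.085, 0.1797]
tool_rot: [0.656, 0.754, -0.0, -0.0]
ft_force: [-0.0, -2.3, -2.1]
grip_width: 0.0177
0.05396415433017601 0.5392207445240425 [-0.00319354 -2.33442034 -2.09291799] [-0.36758439  0.08256798 -0.00067718] 0.017717652666614986
6.805 0.05 -0.0014 -0.0023
6.805 0.1 -0.0029 -0.0046
6.805 0.15 -0.0046 -0.0068
6.805 0.2 -0.0063 -0.0088
6.805 0.25 -0.0082 -0.0108
6.805 0.3 -0.0101 -0.0127
6.805 0.35 -0.0122 -0.0146
6.805 0.4 -0.0143 -0.0163
```

```bash
python3 -m pendant '[{"tx":-0.0014,"ty":-0.0023,"tz":0,"ax":0,"ay":0,"az":0},{"tx":-0.0029,"ty":-0.0046,"tz":0,"ax":0,"ay":0,"az":0},{"tx":-0.0046,"ty":-0.0068,"tz":0,"ax":0,"ay":0,"az":0},{"tx":-0.0063,"ty":-0.0088,"tz":0,"ax":0,"ay":0,"az":0},{"tx":-0.0063,"ty":-0.0088,"tz":0,"ax":0,"ay":0,"az":0}]'
python3 - <<'E'
from h import *
s=arm.state(); C=np.array([.562,-.127]); v=s['tcp_pos'][:2]-C; print(np.hypot(*v),np.arctan2(v[1],v[0])%6.283-1.711,s['ft_force'],s['moment'],s['grip_width'])
E
python3 -m pendant '[{"tx":-0.0019,"ty":-0.002,"tz":0,"ax":0,"ay":0,"az":0},{"tx":-0.0038,"ty":-0.0039,"tz":0,"ax":0,"ay":0,"az":0},{"tx":-0.0038,"ty":-0.0039,"tz":0,"ax":0,"ay":0,"az":0}]'
python3 - <<'E'
from h import *
s=arm.state(); C=np.array([.562,-.127]); v=s['tcp_pos'][:2]-C; print(np.hypot(*v),np.arctan2(v[1],v[0])%6.283-1.711,s['ft_force'],s['moment'],s['grip_width'])
E
```

```text
clock: 10.5
tcp_pos: [0.5209, -0.092, 0.1797]
tool_rot: [0.656, 0.755, -0.0, -0.0]
ft_force: [-0.6, 1.4, -0.1]
grip_width: 0.0175
0.053948690029822124 0.7247015059838795 [-0.58215096  1.42113157 -0.11117799] [ 0.08296483  0.0937122  -0.00302738] 0.017525844671029644
clock: 10.88
tcp_pos: [0.5184, -0.0951, 0.1797]
tool_rot: [0.656, 0.755, 0.002, -0.0]
ft_force: [4.6, 6.5, -2.0]
grip_width: 0.0178
0.05397939065728849 0.79850696501669 [ 4.56215716  6.45581201 -1.96821481] [ 1.19763758 -0.74873127 -0.0680544 ] 0.017762720919841823
```

```bash
python3 -m pendant '[{"tx":-0.001,"ty":-0.0009,"tz":0,"ax":0,"ay":0,"az":0},{"tx":-0.0021,"ty":-0.0018,"tz":0,"ax":0,"ay":0,"az":0},{"tx":-0.0021,"ty":-0.0018,"tz":0,"ax":0,"ay":0,"az":0}]'
python3 - <<'E'
from h import *
s=arm.state(); C=np.array([.562,-.127]); v=s['tcp_pos'][:2]-C; print(np.hypot(*v),np.arctan2(v[1],v[0])%6.283-1.711,s['ft_force'],s['moment'],s['grip_width'])
for i in range(3): im,d=arm.get_image('side')
save('k5.png',cv2.resize(im[130:240,220:350],(780,660))[:600])
im,d=arm.get_image('top'); save('k5t.png',cv2.resize(im[170:250,240:390],(780,416)))
E
```

```text
clock: 11.25
tcp_pos: [0.5175, -0.0964, 0.1797]
tool_rot: [0.656, 0.755, 0.003, -0.0]
ft_force: [7.9, 11.7, -3.5]
grip_width: 0.0173
0.054004514319953296 0.8287239159164794 [ 7.85272131 11.67193704 -3.47979208] [ 1.90593468 -1.2167366  -0.02541262] 0.017318285831058572
```

View pics/k5.png

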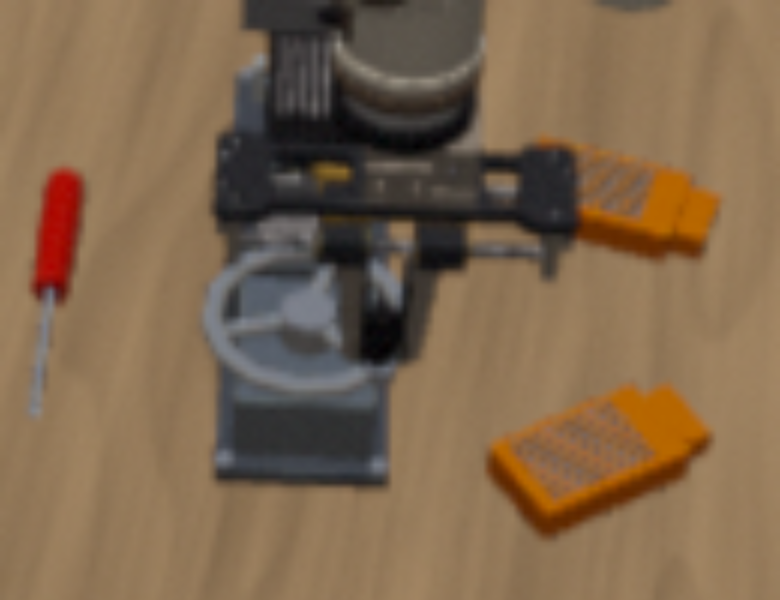

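View pics/k5t.png

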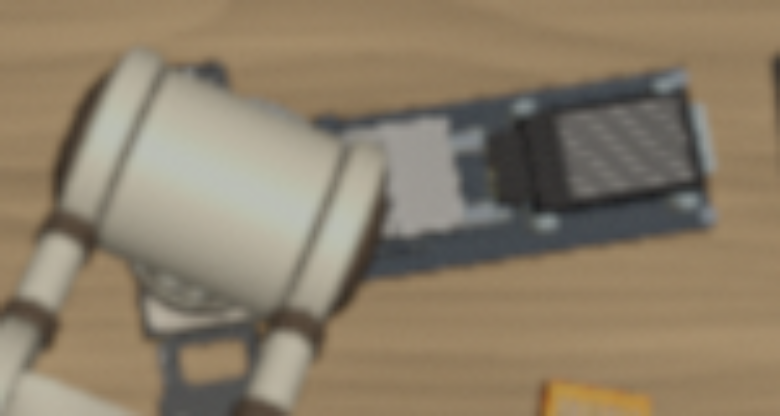

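```bash
python3 -m pendant '[{"tx":-0.0021,"ty":-0.0018,"tz":0,"ax":0,"ay":0,"az":0}]'
python3 -m pendant '[{"tx":0,"ty":0,"tz":0,"ax":0,"ay":0,"az":0},{"tx":0,"ty":0,"tz":0,"ax":0,"ay":0,"az":0},{"tx":0,"ty":0,"tz":0,"ax":0,"ay":0,"az":0},{"tx":0,"ty":0,"tz":-0.02,"ax":0,"ay":0,"az":0},{"tx":0,"ty":0,"tz":-0.07,"ax":0,"ay":0,"az":0},{"tx":0,"ty":0,"tz":-0.1,"ax":0,"ay":0,"az":0},{"tx":0,"ty":0,"tz":-0.1,"ax":0,"ay":0,"az":0}]' 1
python3 rel.py .5925 -.347 .25 .14
```

```text
clock: 11.58
tcp_pos: [0.5164, -0.098, 0.1797]
tool_rot: [0.656, 0.755, 0.004, -0.0]
ft_force: [9.7, 16.0, -3.2]
grip_width: 0.0176
clock: 12.45
tcp_pos: [0.516, -0.1018, 0.2825]
tool_rot: [0.656, 0.755, 0.001, 0.003]
ft_force: [-0.9, 0.6, -0.6]
grip_width: 0.0859
[-0.2534  0.0414  0.0336] [ 0.0046  0.0035 -0.0002]
[[-0.14, 0.99, 0.0], [0.99, 0.14, 0.0], [0.0, 0.0, -1.0]]
```

```bash
python3 -m pendant '[{"tx":-0.03,"ty":0.005,"tz":0.004,"ax":0.001,"ay":0.001,"az":0},{"tx":-0.08,"ty":0.013,"tz":0.01,"ax":0.002,"ay":0.001,"az":0},{"tx":-0.135,"ty":0.022,"tz":0.018,"ax":0.002,"ay":0.002,"az":0},{"tx":-0.19,"ty":0.031,"tz":0.025,"ax":0.003,"ay":0.002,"az":0},{"tx":-0.235,"ty":0.039,"tz":0.031,"ax":0.004,"ay":0.003,"az":0},{"tx":-0.2535,"ty":0.0415,"tz":0.0335,"ax":0.004,"ay":0.003,"az":0},{"tx":-0.2535,"ty":0.0415,"tz":0.0335,"ax":0.004,"ay":0.003,"az":0},{"tx":-0.2535,"ty":0.0415,"tz":0.0335,"ax":0.004,"ay":0.003,"az":0}]'
python3 rel.py .5925 -.347 .1165 .14
python3 - <<'E'
from h import *
for c in ['side','top']:
    D=[]
    for i in range(5):
        im,d=arm.get_image(c); D.append(np.where(d>0,d,np.nan))
    np.save(c+'2d.npy',np.nan_to_num(np.nanmedian(D,0)))
    if c=='side': save('m1.png',cv2.resize(im[110:220,210:340],(700,592)))
    else: save('m1t.png',cv2.resize(im[150:250,240:400],(800,500)))
E
```

```text
clock: 13.45
tcp_pos: [0.591, -0.3451, 0.2451]
tool_rot: [0.656, 0.755, -0.0, -0.004]
ft_force: [0.5, 0.8, -1.1]
grip_width: 0.0923
[-0.0027  0.002   0.1286] [-0.0053 -0.0048  0.0005]
[[-0.14, 0.99, 0.0], [0.99, 0.14, 0.0], [0.0, 0.0, -1.0]]
```

View pics/m1.png

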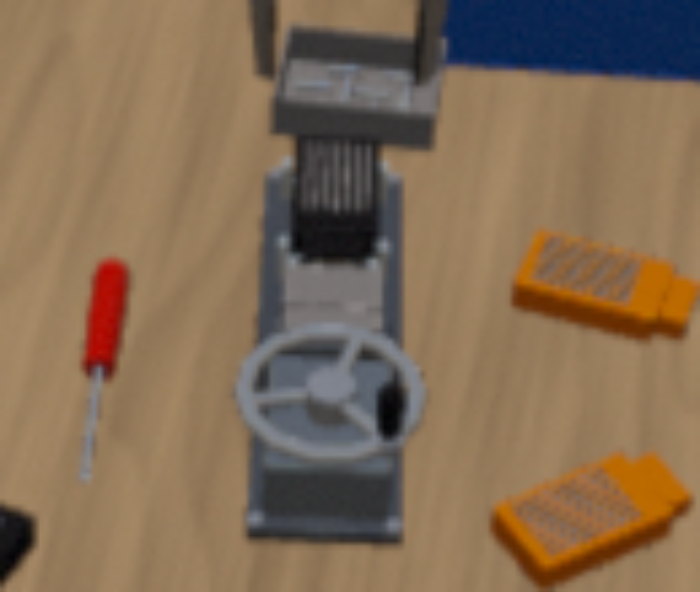

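View pics/m1t.png

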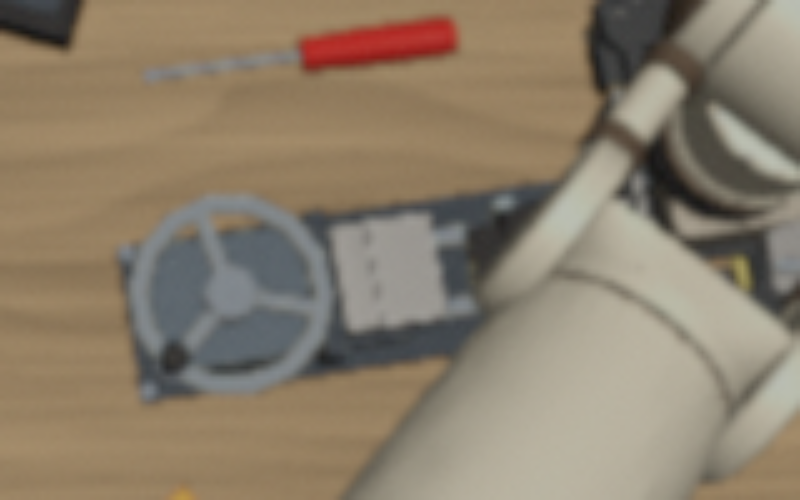

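Run:
```python
from h import *
u=np.array([-.140,.990]);n=np.array([.99,.14]);O=np.array([.5802,-.2557])
for c in ['top','side']:
  for k in '12':
    d=np.load(c+k+'d.npy'); P,v,uu=cloud(c,d); X=(P[:,:2]-O)@u; Y=(P[:,:2]-O)@n
    kb=P[(np.hypot(P[:,0]-.5225,P[:,1]+.092)<.02)&(P[:,2]>.115)&(P[:,2]<.13)]
    a=kb.mean(0)[:2]; w=np.array([.562,-.127])
    print(c,k,'knob',len(kb),a.round(4),'ang',np.arctan2(*(a-w)[::-1])-1.711)
    for lo in np.arange(-.06,.09,.006):
        m=(X>lo)&(X<=lo+.006)&(abs(Y)<.02); print('%d:%.0f'%(lo*1000,np.median(P[m,2])*1000) if m.any() else '-',end=' ')
    m=(P[:,2]>.066)&(P[:,2]<.076)&(abs(Y)<.03)&(X<.064)&(X>-.06); print('\n hood x',np.percentile(X[m],[1,50,99]).round(4))
```

```text
top 1 knob 33 [ 0.5217 -0.0918] ang 0.712317064936592
-60:60 -54:60 -48:60 -42:57 -36:69 -30:70 -24:69 -18:70 -12:69 -6:69 0:69 5:69 11:69 17:69 23:32 29:12 35:12 41:13 47:13 53:12 59:65 65:77 71:82 77:78 83:60 
 hood x [-0.0342 -0.0044  0.0246]
top 2 knob 31 [ 0.5212 -0.0925] ang 0.7290081979388947
-60:417 -54:490 -48:501 -42:494 -36:504 -30:500 -24:57 -18:499 -12:501 -6:506 0:504 5:70 11:70 17:70 23:69 29:70 35:69 41:69 47:69 53:69 59:65 65:77 71:82 77:77 83:61 
 hood x [0.0037 0.0333 0.0624]
side 1 knob 23 [ 0.5205 -0.0893] ang 0.693746594647646
-60:61 -54:61 -48:62 - -36:70 -30:70 -24:70 -18:70 -12:70 -6:70 0:69 5:70 11:70 17:66 23:55 - - - - - - 65:81 71:65 77:77 83:61 
 hood x [-0.0349 -0.0025  0.0257]
side 2 knob 24 [ 0.5201 -0.09  ] ang 0.7063361977513198
-60:393 -54:406 -48:492 -42:479 -36:461 -30:465 -24:469 -18:496 -12:499 -6:501 0:494 5:72 11:283 17:71 23:70 29:71 35:71 41:70 47:70 53:70 - - 71:76 77:75 83:62 
 hood x [0.002  0.0315 0.0611]
```

```bash
python3 -m pendant '[{"tx":-0.0027,"ty":0.002,"tz":0.01,"ax":-0.0053,"ay":-0.0048,"az":0},{"tx":-0.0027,"ty":0.002,"tz":0.06,"ax":-0.0053,"ay":-0.0048,"az":0},{"tx":-0.0027,"ty":0.002,"tz":0.06,"ax":-0.0053,"ay":-0.0048,"az":0},{"tx":-0.0027,"ty":0.002,"tz":0.06,"ax":-0.0053,"ay":-0.0048,"az":0}]'
python3 rel.py .5925 -.347 .1165 .14
python3 - <<'E'
from h import *
for i in range(2): im,d=arm.get_image('side')
save('m2.png',cv2.resize(im[90:200,210:340],(700,592)))
E
```

```text
clock: 14.45
tcp_pos: [0.5938, -0.3487, 0.1871]
tool_rot: [0.656, 0.755, -0.0, 0.002]
ft_force: [0.3, -0.8, 0.7]
grip_width: 0.0918
[ 0.0021 -0.0012  0.0706] [ 0.0019  0.0025 -0.    ]
[[-0.14, 0.99, 0.0], [0.99, 0.14, 0.0], [0.0, 0.0, -1.0]]
```

View pics/m2.png

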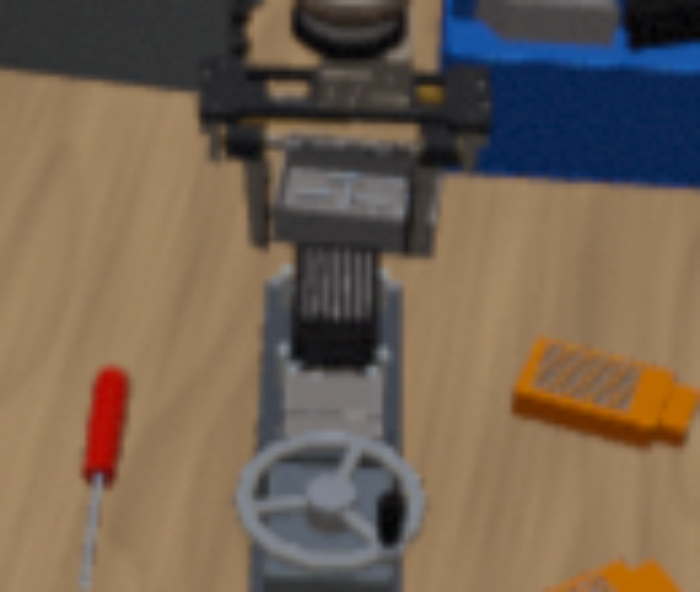

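```bash
python3 -m pendant '[{"tx":0.0015,"ty":-0.001,"tz":0.03,"ax":0.001,"ay":0.001,"az":0},{"tx":0.0015,"ty":-0.001,"tz":0.055,"ax":0.001,"ay":0.001,"az":0},{"tx":0.0015,"ty":-0.001,"tz":0.0705,"ax":0.001,"ay":0.001,"az":0},{"tx":0.0015,"ty":-0.001,"tz":0.0705,"ax":0.001,"ay":0.001,"az":0},{"tx":0.0015,"ty":-0.001,"tz":0.0705,"ax":0.001,"ay":0.001,"az":0}]'
python3 rel.py .5925 -.347 .1165 .14
python3 - <<'E'
from h import *
for i in range(2): im,d=arm.get_image('side')
save('m3.png',cv2.resize(im[90:200,210:340],(700,592)))
E
```

```text
clock: 15.18
tcp_pos: [0.5931, -0.3479, 0.1174]
tool_rot: [0.656, 0.755, -0.0, 0.002]
ft_force: [0.0, 0.2, 0.8]
grip_width: 0.0919
[ 0.0009 -0.0005  0.0009] [0.0021 0.0028 0.    ]
[[-0.14, 0.99, 0.0], [0.99, 0.14, 0.0], [0.0, 0.0, -1.0]]
```

View pics/m3.png

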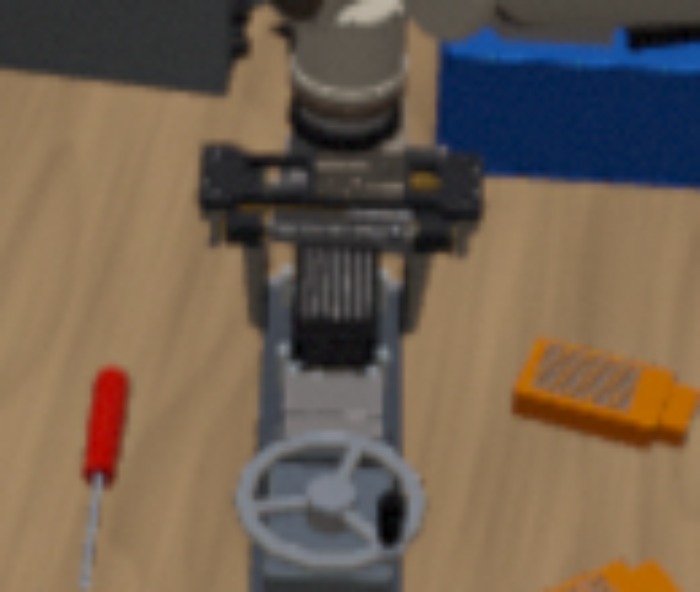

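```bash
python3 -m pendant '[{"tx":0.0005,"ty":0,"tz":0.0005,"ax":0.002,"ay":0.0028,"az":0},{"tx":0.0005,"ty":0,"tz":0.0005,"ax":0.002,"ay":0.0028,"az":0},{"tx":0.0005,"ty":0,"tz":0.0005,"ax":0.002,"ay":0.0028,"az":0},{"tx":0.0005,"ty":0,"tz":0.0005,"ax":0.002,"ay":0.0028,"az":0},{"tx":0.0005,"ty":0,"tz":0.0005,"ax":0.002,"ay":0.0028,"az":0},{"tx":0.0005,"ty":0,"tz":0.0005,"ax":0.002,"ay":0.0028,"az":0},{"tx":0.0005,"ty":0,"tz":0.0005,"ax":0.002,"ay":0.0028,"az":0}]' -1 35
python3 rel.py .5925 -.347 .1165 .14
```

```text
clock: 16.15
tcp_pos: [0.5923, -0.3467, 0.1152]
tool_rot: [0.656, 0.755, 0.0, -0.001]
ft_force: [-1.1, 0.1, -0.2]
grip_width: 0.0598
[-0.0003  0.0002 -0.0013] [-0.0017 -0.002  -0.    ]
[[-0.14, 0.99, 0.0], [0.99, 0.14, 0.0], [0.0, 0.0, -1.0]]
```

```bash
python3 -m pendant '[{"tx":0,"ty":0,"tz":-0.005,"ax":0,"ay":0,"az":0},{"tx":0,"ty":0,"tz":-0.013,"ax":0,"ay":0,"az":0},{"tx":0,"ty":0,"tz":-0.023,"ax":0,"ay":0,"az":0},{"tx":0,"ty":0,"tz":-0.045,"ax":0,"ay":0,"az":0},{"tx":0,"ty":0,"tz":-0.08,"ax":0,"ay":0,"az":0},{"tx":0,"ty":0,"tz":-0.12,"ax":0,"ay":0,"az":0},{"tx":0,"ty":0,"tz":-0.145,"ax":0,"ay":0,"az":0},{"tx":0,"ty":0,"tz":-0.15,"ax":0,"ay":0,"az":0},{"tx":0,"ty":0,"tz":-0.15,"ax":0,"ay":0,"az":0}]'
python3 - <<'E'
from h import *
from rel import *
for c in ['side','top']:
    im,d=arm.get_image(c)
    save('l_%s.png'%c,cv2.resize(im,(640,480)))
print(arm.state()['q'].round(3))
# target
t=.379; yaw=-1.575
cx=np.array([np.cos(yaw)*np.cos(t),np.sin(yaw)*np.cos(t),-np.sin(t)])
view=np.array([.5632,.3940,.2603])+.125*cx
mx=-cx; my=np.array([-mx[1],mx[0],0]); my/=np.linalg.norm(my); mz=np.cross(mx,my)
# tool: x=mx, y=-my, z=-mz ; tcp in module frame: current
Rt=np.stack([mx,-my,-mz],1)
# module pose in tool at grasp: dock axes; module origin = nest point (0.5929,-.3465,.035)
org=np.array([.5928,-.3468,.035]); T=np.array([.5923,-.3467,.1152]); D=down(.14)
o=D.T@(org-T); print('module origin in tool',o)
face=o+np.array([.07,0,-.0125])
tcp=view-Rt@face
print('view',view,'tcp',tcp,'Rt',Rt.round(3).tolist())
print(delta(tcp,Rt))
E
```

```text
clock: 17.27
tcp_pos: [0.5925, -0.3469, 0.2652]
tool_rot: [0.656, 0.755, 0.0, -0.001]
ft_force: [0.3, -0.2, -3.4]
grip_width: 0.0601
[-0.705  0.473  1.286  0.     1.388 -0.845]
module origin in tool [-0.00016879  0.00048115  0.0802    ]
view [0.56271183 0.27787164 0.21405105] tcp [0.56185267 0.18795038 0.25110976] Rt [[0.004, 1.0, 0.002], [0.929, -0.004, 0.37], [0.37, -0.0, -0.929]]
(array([0.5333941 , 0.04475147, 0.01441207]), array([-0.03118718,  0.37447453,  0.14170842]))
```

View pics/l_side.png

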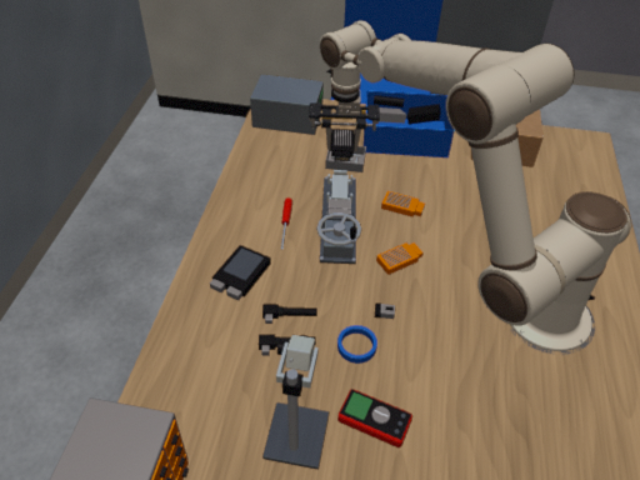

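View pics/l_top.png

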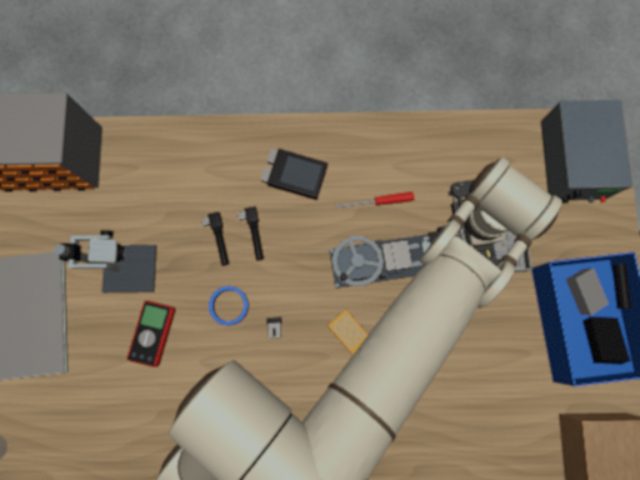

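```bash
cat > tgt.py <<'E'
from rel import *
t=.379; yaw=-1.575
cx=np.array([np.cos(yaw)*np.cos(t),np.sin(yaw)*np.cos(t),-np.sin(t)])
view=np.array([.5632,.3940,.2603])+.125*cx
mx=-cx; my=np.array([-mx[1],mx[0],0]); my/=np.linalg.norm(my); mz=np.cross(mx,my)
Rt=np.stack([mx,-my,-mz],1)
E
python3 - <<'E'
from tgt import *
t,r=delta([.563,.085,.27],Rt); print(t,r)
for f in [.03,.1,.19,.29,.39,.49,.59,.69,.79,.89,.96,1]: print((t*f).round(3),(r*f).round(3))
E
```

```text
[ 0.43136967  0.03145296 -0.00485199] [-0.03118718  0.37447453  0.14170842]
[ 0.013  0.001 -0.   ] [-0.001  0.011  0.004]
[ 0.043  0.003 -0.   ] [-0.003  0.037  0.014]
[ 0.082  0.006 -0.001] [-0.006  0.071  0.027]
[ 0.125  0.009 -0.001] [-0.009  0.109  0.041]
[ 0.168  0.012 -0.002] [-0.012  0.146  0.055]
[ 0.211  0.015 -0.002] [-0.015  0.183  0.069]
[ 0.255  0.019 -0.003] [-0.018  0.221  0.084]
[ 0.298  0.022 -0.003] [-0.022  0.258  0.098]
[ 0.341  0.025 -0.004] [-0.025  0.296  0.112]
[ 0.384  0.028 -0.004] [-0.028  0.333  0.126]
[ 0.414  0.03  -0.005] [-0.03   0.359  0.136]
[ 0.431  0.031 -0.005] [-0.031  0.374  0.142]
```

```bash
python3 -m pendant '[{"tx":0.013,"ty":0.001,"tz":0,"ax":-0.001,"ay":0.011,"az":0.004},{"tx":0.043,"ty":0.003,"tz":0,"ax":-0.003,"ay":0.037,"az":0.014},{"tx":0.082,"ty":0.006,"tz":-0.001,"ax":-0.006,"ay":0.071,"az":0.027},{"tx":0.125,"ty":0.009,"tz":-0.001,"ax":-0.009,"ay":0.109,"az":0.041},{"tx":0.168,"ty":0.012,"tz":-0.002,"ax":-0.012,"ay":0.146,"az":0.055},{"tx":0.211,"ty":0.015,"tz":-0.002,"ax":-0.015,"ay":0.183,"az":0.069},{"tx":0.255,"ty":0.019,"tz":-0.003,"ax":-0.018,"ay":0.221,"az":0.084},{"tx":0.298,"ty":0.022,"tz":-0.003,"ax":-0.022,"ay":0.258,"az":0.098},{"tx":0.341,"ty":0.025,"tz":-0.004,"ax":-0.025,"ay":0.296,"az":0.112},{"tx":0.384,"ty":0.028,"tz":-0.004,"ax":-0.028,"ay":0.333,"az":0.126},{"tx":0.414,"ty":0.03,"tz":-0.005,"ax":-0.03,"ay":0.359,"az":0.136},{"tx":0.431,"ty":0.031,"tz":-0.005,"ax":-0.031,"ay":0.374,"az":0.142}]'
python3 -m pendant '[{"tx":0,"ty":0,"tz":0,"ax":0,"ay":0,"az":0},{"tx":0,"ty":0,"tz":0,"ax":0,"ay":0,"az":0}]'
python3 - <<'E'
from tgt import *
s=arm.state(); print(s['q'].round(3),s['ft_force'])
print(delta([.56185,.18795,.2511],Rt)); print(delta([.563,.085,.27],Rt))
im,d=arm.get_image('side'); save('p_side.png',cv2.resize(im[180:384,140:340],(600,600)))
E
```

```text
clock: 18.88
tcp_pos: [0.5623, 0.0859, 0.2704]
tool_rot: [0.696, 0.694, 0.133, -0.132]
ft_force: [-0.4, 0.2, -1.8]
grip_width: 0.0599
clock: 19.12
tcp_pos: [0.5633, 0.0833, 0.2709]
tool_rot: [0.696, 0.693, 0.133, -0.131]
ft_force: [0.2, -0.2, -3.0]
grip_width: 0.0598
[-0.219  0.167  1.685  0.374  1.385 -0.302] [ 0.17062171 -0.18314282 -3.01865319]
(array([ 0.09005474, -0.00199431,  0.05676693]), array([ 2.12693116e-03,  3.13608049e-03, -5.14652357e-05]))
(array([ 0.00123477, -0.00028893,  0.00140142]), array([ 2.12693116e-03,  3.13608049e-03, -5.14652357e-05]))
```

View pics/p_side.png

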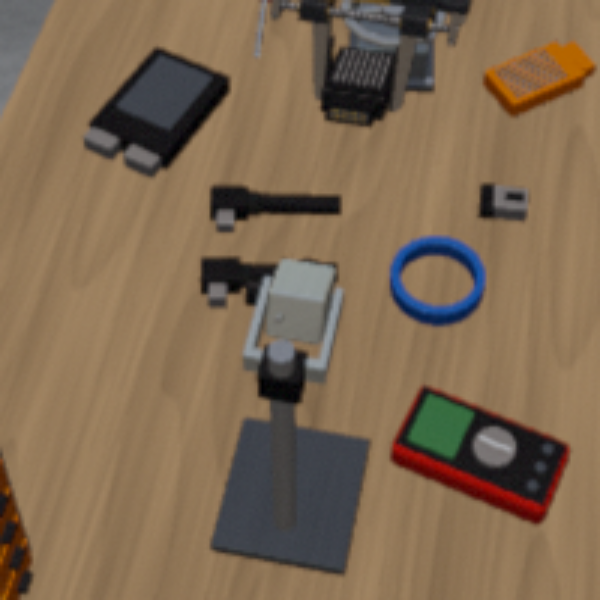

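```bash
python3 -m pendant '[{"tx":0.01,"ty":0,"tz":0.01,"ax":0,"ay":0.001,"az":0},{"tx":0.025,"ty":-0.001,"tz":0.022,"ax":0.001,"ay":0.001,"az":0},{"tx":0.045,"ty":-0.001,"tz":0.035,"ax":0.001,"ay":0.002,"az":0},{"tx":0.065,"ty":-0.0015,"tz":0.047,"ax":0.001,"ay":0.002,"az":0},{"tx":0.08,"ty":-0.002,"tz":0.054,"ax":0.001,"ay":0.002,"az":0},{"tx":0.0885,"ty":-0.002,"tz":0.056,"ax":0.001,"ay":0.002,"az":0},{"tx":0.0885,"ty":-0.002,"tz":0.056,"ax":0.001,"ay":0.002,"az":0},{"tx":0.0885,"ty":-0.002,"tz":0.056,"ax":0.001,"ay":0.002,"az":0},{"tx":0.0885,"ty":-0.002,"tz":0.056,"ax":0.001,"ay":0.002,"az":0}]'
python3 - <<'E'
from tgt import *
print(delta([.56185,.18795,.2511],Rt))
for c in ['side','top']:
    D=[];I=[]
    for i in range(8):
        im,d=arm.get_image(c); D.append(np.where(d>0,d,np.nan));I.append(im.astype(float))
    np.save(c+'3d.npy',np.nan_to_num(np.nanmedian(D,0))); im=np.mean(I,0).astype(np.uint8); np.save(c+'3i.npy',im)
    r,cc=map(int,proj(c,view)); save('f_%s.png'%c,cv2.resize(im[r-55:r+75,max(cc-80,0):cc+80],(640,520),interpolation=cv2.INTER_CUBIC)); print(c,r-55,max(cc-80,0))
    for t in ['module','module_face','cam_view','cam_lens']: print(t,[(np.round(x['at'],1).tolist(),round(x['p'],2)) for x in arm.tip_of(c,t)][:3],np.round(proj(c,view),1))
print(delta([.56185,.18795,.2511],Rt),arm.state()['tcp_pos'])
E
```

```text
clock: 20.3
tcp_pos: [0.5619, 0.1864, 0.2516]
tool_rot: [0.696, 0.693, 0.134, -0.132]
ft_force: [-0.2, -0.4, -2.2]
grip_width: 0.0598
(array([ 1.24022045e-03, -1.93533532e-05,  9.87320146e-04]), array([ 0.00145789,  0.00044577, -0.00028606]))
side 198 168
module [([211.4, 317.7], 0.76), ([164.2, 318.9], 0.67)] [253.6 248.8]
module_face [([167.3, 338.1], 0.93), ([201.4, 330.0], 0.6)] [253.6 248.8]
cam_view [([279.0, 286.4], 0.19)] [253.6 248.8]
cam_lens [([273.3, 243.8], 0.76)] [253.6 248.8]
top 148 55
module [([260.1, 348.7], 0.8), ([265.1, 278.3], 0.67), ([206.0, 161.3], 0.65)] [203.6 135.3]
module_face [([283.9, 348.4], 0.66), ([285.2, 295.9], 0.61), ([201.8, 135.0], 0.6)] [203.6 135.3]
cam_view [([204.6, 99.0], 0.18)] [203.6 135.3]
cam_lens [([202.1, 98.9], 0.64)] [203.6 135.3]
(array([0.00072561, 0.00019665, 0.00067338]), array([0.00091047, 0.00033587, 0.00050252])) [0.56164922 0.18702767 0.25145723]
```

View pics/f_side.png

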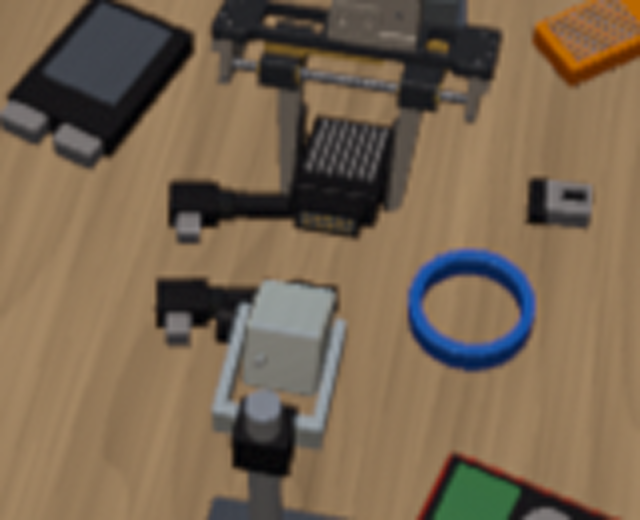

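View pics/f_top.png

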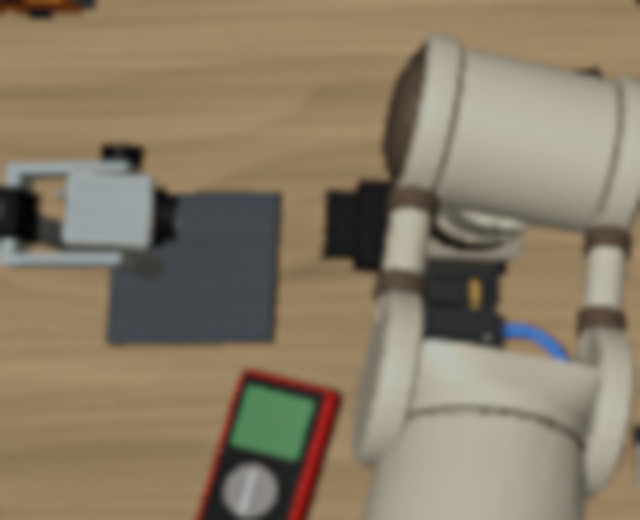

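```bash
cat > fitm.py <<'E'
from tgt import *
from fit import sdbox
from scipy.optimize import least_squares
import sys
k=sys.argv[1]
s=arm.state(); R0=R.from_quat(s['tool_rot']).as_matrix()
M0=np.stack([R0[:,0],-R0[:,1],-R0[:,2]],1)
o0=s['tcp_pos']+R0@np.array([0,0,.0802])
def sd(L):
    a=sdbox(L-[0,0,.0125],np.array([.05,.03,.0125])); b=sdbox(L-[.055,0,.0125],np.array([.015,.022,.009])); return np.minimum(a,b)
def loc(x,Q): return (Q-o0-x[:3])@M0@R.from_rotvec(x[3:]).as_matrix()
P={c:cloud(c,np.load(c+k+'d.npy'))[0] for c in ['top','side']}
for name,Q0 in [('top',P['top']),('side',P['side']),('both',np.r_[P['top'],P['side']])]:
    Q0=Q0[np.linalg.norm(Q0-o0,axis=1)<.1]; x=np.zeros(6)
    for it in range(12):
        L=loc(x,Q0); d=sd(L); m=(abs(d)<(.008 if it<4 else .004))&((L[:,0]>.03)|((L[:,2]>.022)&(abs(L[:,1])<.026)))&(abs(L[:,1])<.034)
        Q=Q0[m]; reg=np.array([.02]*3+[.01]*3)  # weak prior (metres / rad scaled)
        f=least_squares(lambda x:np.r_[sd(loc(x,Q)),x*reg],x,loss='soft_l1',f_scale=.0015); x=f.x
    Mr=M0@R.from_rotvec(x[3:]).as_matrix(); fc=o0+x[:3]+Mr@[.07,0,.0125]
    cxx=mx
    print(name,len(Q),'dx(mm)',(x[:3]*1e3).round(1),'rot(deg)',np.degrees(x[3:]).round(2),'rms',np.sqrt(np.mean(f.fun[:-6]**2)).round(5))
    print('   face',fc.round(4),'err in target frame mm (x fwd,y,z)',((fc-view)@np.stack([mx,my,mz],1)*1e3).round(1),'axis err deg (about y, z)',np.degrees([-(Mr[:,0]@mz),Mr[:,0]@my]).round(2),'roll',np.degrees(np.arcsin(Mr[2,1])).round(2),'modelface',(o0+M0@[.07,0,.0125]).round(4))
E
python3 fitm.py 3 | grep -v lens
# refit head with new clouds
python3 - <<'E'
from h import *
for c in ['top','side']:
    P,v,u=cloud(c,np.load(c+'3d.npy')); m=(abs(P[:,0]-.567)<.09)&(abs(P[:,1]-.42)<.085)&(P[:,2]>.2); np.save('head_'+c+'.npy',np.c_[P[m],v[m],u[m]])
E
python3 fit.py
```

```text
post top [0.5635 0.468  0.2997] [0.56359857 0.4687753 ] yaw from post -1.572764277111497 0.07160816345751128
post top [0.5623 0.4692 0.2995] [0.56258909 0.46890203] yaw from post -1.566294217847522 0.07060990673186716
post top [0.5629 0.4686 0.2996] [0.5634622 0.4687753] yaw from post -1.5752127579172417 0.07056584389100211
top 330 dx(mm) [ 1.3 -0.5 -0.1] rot(deg) [-0.13  0.05  0.5 ] rms 0.0008
   face [0.5627 0.2766 0.2143] err in target frame mm (x fwd,y,z) [-1.  -0.   0.7] axis err deg (about y, z) [0.07 0.52] roll -0.36 modelface [0.5621 0.2771 0.2144]
side 586 dx(mm) [-0.9 -1.4  0.4] rot(deg) [ 0.03  0.52 -0.57] rms 0.00087
   face [0.5618 0.276  0.2143] err in target frame mm (x fwd,y,z) [-1.7  0.9  0.9] axis err deg (about y, z) [ 0.54 -0.54] roll 0.18 modelface [0.5621 0.2771 0.2144]
both 919 dx(mm) [-0.3 -1.3  0.4] rot(deg) [-0.05  0.66 -0.68] rms 0.00088
   face [0.5626 0.2762 0.2141] err in target frame mm (x fwd,y,z) [-1.5  0.1  0.7] axis err deg (about y, z) [ 0.67 -0.65] roll 0.14 modelface [0.5621 0.2771 0.2144]
top 481 [ 0.5633  0.3972  0.2618 -1.571   0.3833] rms 0.0011 lens 61 [0.0331 0.038  0.0387] -0.0192 0.0154 0.0209
post top [0.5636 0.4681 0.2995] [0.56369556 0.46904551] yaw from post -1.5756321026368656 0.07181800843199282
side 554 [ 0.5628  0.3983  0.2621 -1.5893  0.3705] rms 0.0009 lens 7 [0.0303 0.0324 0.0333] -0.0083 0.0065 0.0194
post top [0.5623 0.4692 0.2993] [0.5626613  0.46874688] yaw from post -1.568291058983911 0.07045181284795837
both 1028 [ 0.5631  0.3982  0.2622 -1.5795  0.3779] rms 0.001 lens 74 [0.0328 0.0389 0.0398] -0.0188 0.0159 0.0207
post top [0.5629 0.4687 0.2994] [0.56356767 0.46900153] yaw from post -1.5769966528779984 0.07080408374129497
```

```bash
python3 -m pendant '[{"tx":0.0004,"ty":0,"tz":0.0004,"ax":0,"ay":0.002,"az":0},{"tx":0.001,"ty":0,"tz":0.0007,"ax":0,"ay":0.003,"az":0},{"tx":0.001,"ty":0,"tz":0.0007,"ax":0,"ay":0.003,"az":0},{"tx":0.001,"ty":0,"tz":0.0007,"ax":0,"ay":0.003,"az":0},{"tx":0.001,"ty":0,"tz":0.0007,"ax":0,"ay":0.003,"az":0},{"tx":0.001,"ty":0,"tz":0.0007,"ax":0,"ay":0.003,"az":0},{"tx":0.001,"ty":0,"tz":0.0007,"ax":0,"ay":0.003,"az":0},{"tx":0.001,"ty":0,"tz":0.0007,"ax":0,"ay":0.003,"az":0},{"tx":0.001,"ty":0,"tz":0.0007,"ax":0,"ay":0.003,"az":0},{"tx":0.001,"ty":0,"tz":0.0007,"ax":0,"ay":0.003,"az":0}]'
python3 - <<'E'
from h import *
for c in ['side','top']:
    D=[]
    for i in range(8):
        im,d=arm.get_image(c); D.append(np.where(d>0,d,np.nan))
    np.save(c+'4d.npy',np.nan_to_num(np.nanmedian(D,0)))
    save('z_%s.png'%c,cv2.resize(im,(640,480)))
s=arm.state(); print(s['tcp_pos'],s['qvel'].round(4),s['grip_width'],s['ft_force'])
# carriage check
u=np.array([-.140,.990]);n=np.array([.99,.14]);O=np.array([.5802,-.2557])
for c in ['top','side']:
    P,v,uu=cloud(c,np.load(c+'4d.npy')); X=(P[:,:2]-O)@u; Y=(P[:,:2]-O)@n
    m=(P[:,2]>.066)&(P[:,2]<.076)&(abs(Y)<.03)&(X<.064)&(X>-.06); print(c,'hood x',np.percentile(X[m],[1,50,99]).round(4) if m.any() else '')
E
python3 fitm.py 4|grep -v -e lens -e post
```

```text
clock: 22.75
tcp_pos: [0.5617, 0.1882, 0.2512]
tool_rot: [0.696, 0.693, 0.135, -0.133]
ft_force: [-0.2, -0.7, -2.5]
grip_width: 0.0598
[0.56166692 0.18820551 0.25121127] [ 0.0023 -0.0012 -0.0006 -0.0002 -0.0012  0.0013] 0.059562026515851844 [-0.32823661 -0.11569605 -2.8501965 ]
top hood x [0.0032 0.0333 0.0626]
side hood x [0.0013 0.0354 0.0616]
top 342 dx(mm) [ 0.5 -0.3  0.1] rot(deg) [-0.02  0.12 -0.43] rms 0.00078
   face [0.563  0.2782 0.2145] err in target frame mm (x fwd,y,z) [ 0.4 -0.3  0.3] axis err deg (about y, z) [-0.04 -0.4 ] roll 0.08 modelface [0.5621 0.2784 0.2145]
side 587 dx(mm) [-0.9 -1.   0.4] rot(deg) [0.   0.62 0.05] rms 0.00089
   face [0.5611 0.2778 0.2142] err in target frame mm (x fwd,y,z) [-0.   1.6  0.2] axis err deg (about y, z) [0.47 0.08] roll -0.08 modelface [0.5621 0.2784 0.2145]
both 928 dx(mm) [-0.1 -0.9  0.4] rot(deg) [ 0.    0.61 -0.3 ] rms 0.00088
   face [0.5624 0.2779 0.2142] err in target frame mm (x fwd,y,z) [0.  0.4 0.1] axis err deg (about y, z) [ 0.46 -0.27] roll 0.05 modelface [0.5621 0.2784 0.2145]
```

View pics/z_side.png

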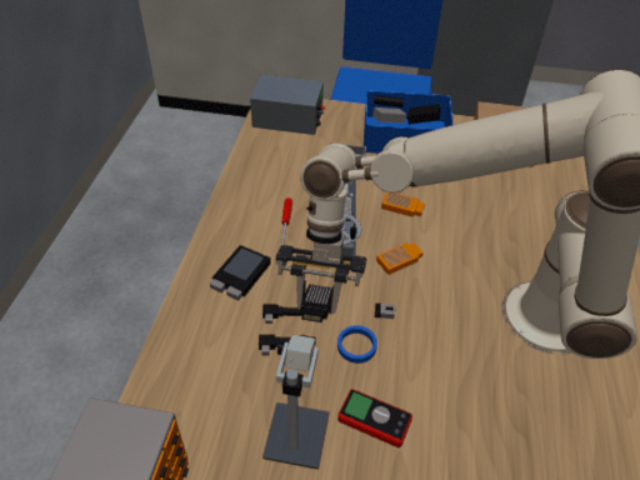

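The picture shows the module held at about (318,300), facing the camera head at (300,350). The bystanders have not moved, and the measured errors are under 1 mm and 0.5°, so I'm handing in.

```bash
python3 -c "
from rig import arm
print(arm.sign_off())"
```

```text
the job is handed in; nothing more can be done
None
```

I wound the handwheel counter-clockwise to its stop, lifted the module straight out of the nest and handed the job in while holding it in front of the inspection camera. The clock read about 23 s at hand-in.

**Carriage:** I wound the wheel from about 0.7 to about 7.0 rad and felt the stop as a rise to roughly 19 N at the knob. The depth images showed the carriage had moved back about 38 mm, which is the full travel from where it started. They showed it still there at the end.

**Module pose, last check:** I fitted the connector face and compared it with the focus point.

| Source | Distance from focus point | Axis error | Side-to-side roll |
|---|---|---|---|
| Both cameras together | about 0.4 mm (0 mm along the lens axis) | up to 0.5° | under 0.1° |
| Top camera alone | up to 0.4 mm per axis | up to 0.4° | 0.1° |
| Side camera alone | 1.6 mm sideways | up to 0.5° | 0.1° |

**Disagreements:**
- The two cameras differ by up to about 2 mm sideways, which is about the calibration accuracy.
- They also differ by about 1° on the direction the inspection camera points. I aimed for the middle value.
- The networks often mislabelled the module, so I used the depth fits instead.

**Holding:** The grip is steady at about 60 mm opening, the arm was nearly still (joint speeds about 0.002 rad/s), and no bystander looked moved in the last picture.

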